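# Set up the food processor for chopping limes

### The job

Get the food processor ready to chop the limes: before touching the blade, roll its speed thumbwheel all the way back to off (white bar at the pointer), then stand the chopping blade on the drive spindle and turn it until it drops fully down over the spindle's wings. After that put every lime half from the board into the bowl, close the bowl with its lid fully home, and last roll the thumbwheel to the chop speed, the orange bar at the pointer. Leave the salt jar and the jigger standing where they are.

Things in the scene. Friction and masses are not known exactly. Their poses are not given: they have to be found in the camera images.
- processor: Grey food processor, fixed, 150 (its x) by 250 (its y), origin under the middle of its base. Its base (top 30 mm up) carries a clear bowl at its -y end, centre at x 0, y -55, nearest the robot, with a black handle at the right below the rim. At its +y end, away from the robot, is a motor housing (130 by 96, centre y +74, top 125 mm above the worktop) with the speed thumbwheel in its top.
- bowl_floor (a point): Middle of the bowl's inner floor, 36 mm above the worktop, on the drive spindle's axis; axes as the processor's. Bowl: inner radius 65, outer 68.
- bowl_rim (a point): Centre of the bowl's mouth at rim height, 124 mm above the worktop; axes as the processor's.
- wheel_top (a point): Top of the thumbwheel's rim when not pressed, 133 mm above the worktop, between white pointer lines on two black cheeks (40 long, outsides 27 apart). Wheel: radius 22, 12 wide, ribbed rubber, axle along the processor's x. It stands only 4.5 mm over the cheeks, so it cannot be pinched: press it from above with a fingertip and stroke along the processor's y. Axes as the processor's.
- speed_wheel (a joint): Thumbwheel angle, 0 to 2.8 rad, a stop at each end. Stroking its top towards the processor's +y (away from the bowl) raises it, 1 rad per 22 mm. Painted bars across the rim at the pointer: 0 white (off), 0.9 green, 1.8 orange (chop), 2.7 red. It is sprung, sinks up to 5 mm at 1.2 N per mm plus 0.6 N, needs about 1 N of drag to turn (press it 2 to 4 mm) and stays where it is left.
- blade: Chopping blade, 0.12 kg, upright: black hub 77 mm high, two thin curved steel wings 17 and 27 mm up, sweeping radius 56. Origin: centre of the hub's foot, z up. From below a bore of radius 8 runs 50 mm up. The foot is a crown of four teeth (outer radius 16, 14 high) with gaps for the spindle's wings at the blade's +-x and +-y axes, about 9 degrees of play each way.
- lid: Grey round lid, 0.14 kg, lying flat on the worktop, knob up. Origin: centre of its underside. A plug of radius 61, 8 mm thick, goes inside the bowl's mouth; above it a flange of radius 70 (8 to 13 mm height) rests on the rim, so its origin is then 8 mm below the rim. Black knob in the middle to grasp: radius 14, from 17 to 45 mm height above the origin.
- lime_1: Half a lime, 46 mm across, 25 high, cut face up, on the walnut board (175 by 270, 17 mm thick). Origin: centre of its round underside, z towards the cut face. Grasp across the middle from above. Two to four halves are there; absent ones read None. Mind the wall cabinet over the right of the worktop: its underside is at z 0.48, its front at x 0.64, from y -0.17 on.
- lime_2: Another lime half, as lime_1.
- lime_3: Another lime half, as lime_1.
- lime_4: Another lime half, as lime_1.
- salt_jar: Spice jar, 40 across, 105 high, to be left alone. Origin under its middle.
- jigger: Brass double-cone jigger near the sink, 44 across, 97 high, to be left alone. Origin under its middle.
- spindle_tip (a point): Tip of the steel drive spindle: a pin of radius 6 that rises 45 mm from the bowl floor, tapered over its last 7 mm. Round its foot stand four wings in a cross, 25 mm across, 4 thick, 12 high. The spindle is stiff and stands at a different, unlisted angle each time: turn the blade up to a quarter turn to find it.
- hub_top (a point): Middle of the blade hub's top, 77 mm above its foot. Grasp here: round, radius 14, from 45 to 73 mm above the foot. On the spindle, an unaligned foot rests on the wings 12 mm above the bowl floor; aligned, it drops to the floor with a light push. Forcing does not help.
There are look-alikes about, which are no part of the job. There is more than one size of the blade; the job needs the larger.

How it is judged:
By the outcome, as a careful person would: the job done as asked, in the order asked, and still so for the second after the job is handed in, with the robot touching nothing.
Of lime_1, lime_2, lime_3, lime_4 only 2 to 4 are there at a start; the rules pass over those that are not, and their reading is None.
At some moment in a run one of lime_1, lime_2, lime_3, lime_4, lid may be knocked a few centimetres aside while the robot is not near it.
It also fails if it takes over 210 s, if anything falls off the work surface, if the arm or the gripper's body presses on something with over 40 N, if the wrist force passes 120 N, or if a joint passes its speed limit or range.

### The arm

A 6-joint arm with a two-finger parallel gripper is mounted at the origin on a cart in front of the work surface, level with it; the furniture and walls round the work are solid. World frame = base frame: x ahead of the robot, y to its left, z up, the work surface at z = 0. Lengths are in m, angles in rad, forces in N, time in s.
With the tool pointing down it reaches from about 0.3 to 0.75 m from the base axis. Payload 8.5 kg.
Tool frame: the origin (TCP) lies on the centre line of the jaws, within the pads' length; the fingertips stand arm.tcp_to_tips ahead of it and the grasp point (between the pads) lies 6 mm ahead of it (arm.tcp_to_tips is the distance from the TCP to the fingertips, in m); z points along the fingers, y is the line along which they close (so a half turn about z gives the same grasp; the last joint's range is limited). The gripper opens to 85 mm and grips with 20 to 120 N. Pads are 22 mm wide; open, the fingers measure 114 mm over their backs; the gripper's body (76 mm by 85 mm) begins 54 mm behind the grasp point. The pads swing forward as they close: fully open they stand 13 mm farther back than shut.
Start: joints at [1.114, 0.381, 1.297, -0, 1.464, -0.215], TCP at [0.132, 0.534, 0.256] pointing down, gripper open.
Joint ranges: [-3.11, 3.11], [-0.89, 2.33], [0.22, 2.48], [-1.42, 4.56], [0.17, 2.85], [-2.88, 2.88]. Speed limits (rad/s): [2.39, 2.39, 3.14, 3.14, 3.14, 3.14].

### API

Orientations are given as a 3x3 rotation matrix whose columns are the frame's x, y, z axes.
In Python, from plant import arm gives the robot as it stands. The module is installed in compiled form; this text tells all that it offers.
- The arm moves only by the tool apply_moves, never from a script. Its argument "targets" is a list of rows, each an object of numbers: "claw": the opening in per cent of the stroke, from 0 (shut) to 100 (fully open); "dx", "dy", "dz": the shift along the world's x, y, z in cm; "rx", "ry", "rz": the turn, a rotation vector about the world's x, y, z in degrees. A call has 1 to 20 rows; each row shifts and turns the commanded pose from where the row before left it; what a row does not reach is not made up. A row lasts 1/8 s, in which the tool goes at most 62.5 mm and 10.7 degrees, less where a joint would pass 70% of its speed; a pose out of reach is approached as far as the arm can. A call with a gripper value outside its range is refused whole. The fingers move at their own pace and stop on an object; "grip_force" is the grip in N (left out, the last holds). Time passes only in rows, so rows that do not move let the fingers close. It gives the time, the measured TCP pose, the force, the opening and the grip force at its end, in the units of the state.
- arm.sense(): the state, without advancing time (a new reading comes with each control period).
- arm.grab_frame(name): name is "scene" or "top" or "wrist"; returns a dict with "image" (480x640x3 uint8, red, green, blue), "fov_y" (degrees; the focal length in pixels is half the picture's height over the tangent of half this angle, whatever the lens; pixels are square), "cx", "cy" (the principal point, pixels), "world_to_cam" (4x4, takes a point from world to camera coordinates); the wrist camera has in their place "T_tool_cam" (4x4, takes a point from camera to tool coordinates, whose origin is the TCP and whose axes are the flange's). Camera axes: x right, y down, z forward; pixel columns grow to the right and rows downward; lengths in m; the calibration is good to about 2 mm. A picture is of the moment at which its call begins: read the wrist's pose just before it. There is no depth.
- arm.close_job(): hands the job in; it is judged then, once.
The state is a dict: "time_s": time; "q": joint angles; "qd": joint speeds; "tau": joint torques, N m; "tcp_pos": TCP position; "tool_rot": TCP orientation; "contact_force": force on the tool from outside, world axes, zero at the start; "moment": the same for the moment, N m; "width": finger opening in m; "finger_force": force on a finger pad.
Only numpy, scipy, OpenCV 4.12 (cv2) and the standard library are available. Lean on these libraries where they do the work, as an engineer would, in place of code of your own. Each camera call takes 0.05 s, during which the arm holds its last target. There are 200 camera calls.

## Working session

There is one attempt and no reset: what is moved stays moved. The work goes in short steps, Python scripts to look and compute and a tool call to move; the robot and the scene stay as the last step left them, time stands still between calls to the robot, and variables do not carry over. Pictures are saved under pics/ and viewed, at most 14 in all, crops included, and the job is handed in when it is done.

Besides the shell and the picture viewer there is one more tool, called after "Call:" in YAML: its name, and indented under it one key for each argument. apply_moves: Moves the arm, as the interface text tells. Its arguments: {"type":"object","properties":{"targets":{"type":"array"},"grip_force":{"type":"number"}},"required":["targets"]}

```bash
mkdir -p pics; cat > h.py <<'E'
import numpy as np, cv2
from plant import arm
def shot(n,f):
    s=arm.sense(); d=arm.grab_frame(n); cv2.imwrite('pics/'+f+'.png',d['image'][:,:,::-1])
    h=d['image'].shape[0]; fl=h/2/np.tan(np.radians(d['fov_y'])/2)
    if n=='wrist':
        T=np.eye(4);T[:3,:3]=s['tool_rot'];T[:3,3]=s['tcp_pos'];T=T@d['T_tool_cam']
    else: T=np.linalg.inv(d['world_to_cam'])
    np.savez('pics/'+f+'.npz',T=T,f=fl,c=[d['cx'],d['cy']]); return d['image']
def ray(f,u,v):
    k=np.load('pics/'+f+'.npz'); r=k['T'][:3,:3]@np.array([(u-k['c'][0])/k['f'],(v-k['c'][1])/k['f'],1]); return k['T'][:3,3],r
def onz(f,u,v,z):
    o,r=ray(f,u,v); return o+r*(z-o[2])/r[2]
def proj(f,p):
    k=np.load('pics/'+f+'.npz'); c=np.linalg.inv(k['T'])@np.r_[p,1]; return k['f']*c[:2]/c[2]+k['c']
E
python3 - <<'E'
from h import *
for n in ['scene','top','wrist']:
    shot(n,n+'0'); k=np.load('pics/%s0.npz'%n); print(n,k['T'].round(3).tolist(),k['f'],k['c'])
s=arm.sense();print(s['time_s'],s['tool_rot'],s['width'],arm.tcp_to_tips)
E
```

```text
scene [[0.678, -0.362, 0.64, -0.285], [-0.735, -0.326, 0.595, -0.91], [-0.007, -0.874, -0.487, 0.738], [0.0, 0.0, 0.0, 1.0]] 489.4811833234835 [320.56349385 242.19775094]
top [[-0.0, -0.988, 0.152, 0.354], [-1.0, 0.002, 0.01, -0.141], [-0.01, -0.152, -0.988, 1.353], [0.0, 0.0, 0.0, 1.0]] 487.75418526369845 [322.13341418 249.20219758]
wrist [[0.239, 0.933, 0.27, 0.062], [0.971, -0.229, -0.069, 0.55], [-0.002, 0.279, -0.96, 0.374], [0.0, 0.0, 0.0, 1.0]] 339.6411952009422 [328.49385846 238.51414588]
0.15 [[-9.70905106e-01  2.39464130e-01 -4.53126569e-04]
 [ 2.39464467e-01  9.70904653e-01 -9.61175705e-04]
 [ 2.09775591e-04 -1.04171811e-03 -9.99999435e-01]] 0.08556033079422316 0.025
```

View pics/top0.png

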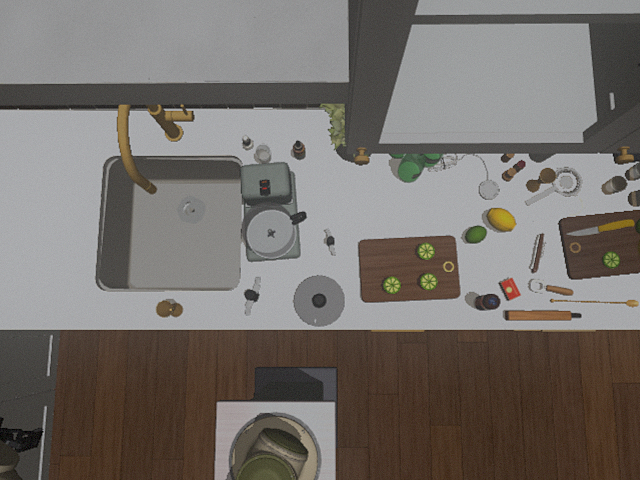

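View pics/scene0.png

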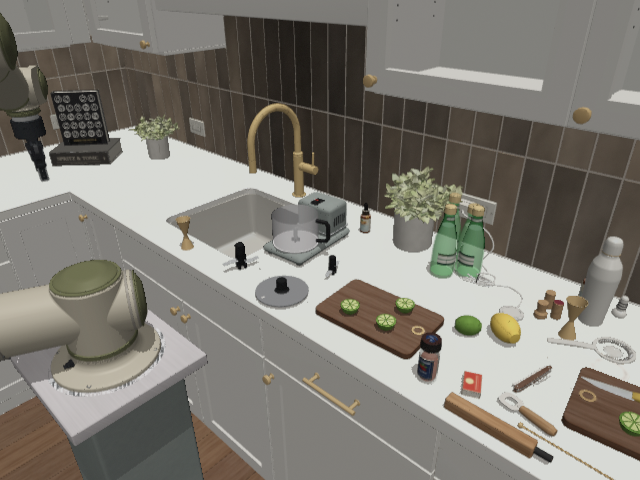

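The top view shows the processor at (270,215), a blade at (253,294), a second blade at (330,241), the lid at (319,300) and limes at (426,251), (428,282) and (391,285).

```bash
python3 - <<'E'
from h import *
im=cv2.imread('pics/top0.png'); c=cv2.resize(im[150:330,225:365],None,fx=4.0,fy=4.0,interpolation=cv2.INTER_CUBIC)
cv2.imwrite('pics/c1.png',c[:600] if 0 else cv2.resize(im[150:330,225:365],(467,600),interpolation=cv2.INTER_CUBIC))
P=lambda u,v,z:print((u,v),onz('top0',u,v,z).round(4))
for a in [(426,251,.042),(428,282,.042),(391,285,.042),(319,300,.045),(253,294,.077),(330,241,.06),(264,187,.133),(270,232,.08)]:P(*a)
hsv=cv2.cvtColor(im,cv2.COLOR_BGR2HSV)
m=cv2.inRange(hsv,(30,90,60),(50,255,255)); n,l,st,ce=cv2.connectedComponentsWithStats(m)
for i in range(1,n):
    if st[i,4]>40: print('green',ce[i].round(1),st[i],onz('top0',*ce[i],.042).round(4))
for a,b in [((247,278),(260,313)),((325,230),(334,253))]: print('len',np.linalg.norm(onz('top0',*a,.03)-onz('top0',*b,.03)))
E
```

```text
(426, 251) [ 0.55   -0.4094  0.042 ]
(428, 282) [ 0.4658 -0.412   0.042 ]
(391, 285) [ 0.4578 -0.3126  0.042 ]
(319, 300) [ 0.4177 -0.1193  0.045 ]
(253, 294) [0.4319 0.0528 0.077 ]
(330, 241) [ 0.5749 -0.149   0.06  ]
(264, 187) [0.7044 0.0217 0.133 ]
(270, 232) [0.5961 0.0106 0.08  ]
green [476.5 233.8] [468 226  18  17 234] [ 0.597  -0.5483  0.042 ]
green [425.7 250.9] [417 243  18  17 207] [ 0.5504 -0.4086  0.042 ]
green [611.1 259.5] [603 251  17  18 237] [ 0.5261 -0.9062  0.042 ]
green [428.3 281.2] [420 273  18  17 217] [ 0.4679 -0.4128  0.042 ]
green [391.5 284.8] [383 276  18  18 223] [ 0.4582 -0.314   0.042 ]
len 0.10165731861433326
len 0.06876294971000796
```

View pics/c1.png

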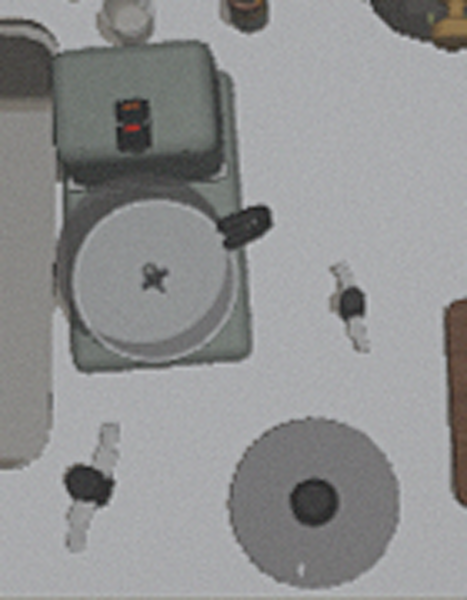

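The crop shows the processor yawed about 4°, with its wheel at crop pixel (133,122) and red near the pointer. The blade at the left is the larger of the two. I'll go above the wheel.

Call:
apply_moves:
  targets:
    - {"claw": 0,"dx": 3.4,"dy": -3.2,"dz": 0.2,"rz": 1.1}
    - {"claw": 0,"dx": 3.4,"dy": -3.2,"dz": 0.2,"rz": 1.1}
    - {"claw": 0,"dx": 3.4,"dy": -3.2,"dz": 0.2,"rz": 1.1}
    - {"claw": 0,"dx": 3.4,"dy": -3.2,"dz": 0.2,"rz": 1.1}
    - {"claw": 0,"dx": 3.4,"dy": -3.2,"dz": 0.2,"rz": 1.1}
    - {"claw": 0,"dx": 3.4,"dy": -3.2,"dz": 0.2,"rz": 1.1}
    - {"claw": 0,"dx": 3.4,"dy": -3.2,"dz": 0.2,"rz": 1.1}
    - {"claw": 0,"dx": 3.4,"dy": -3.2,"dz": 0.2,"rz": 1.1}
    - {"claw": 0,"dx": 3.4,"dy": -3.2,"dz": 0.2,"rz": 1.1}
    - {"claw": 0,"dx": 3.4,"dy": -3.2,"dz": 0.2,"rz": 1.1}
    - {"claw": 0,"dx": 3.4,"dy": -3.2,"dz": 0.2,"rz": 1.1}
    - {"claw": 0,"dx": 3.4,"dy": -3.2,"dz": 0.2,"rz": 1.1}
    - {"claw": 0,"dx": 3.4,"dy": -3.2,"dz": 0,"rz": 1.1}
    - {"claw": 0,"dx": 3.4,"dy": -3.2,"dz": 0,"rz": 1.1}
    - {"claw": 0,"dx": 3.4,"dy": -3.2,"dz": 0,"rz": 1.1}
    - {"claw": 0,"dx": 3.4,"dy": -3.2,"dz": 0,"rz": 1.1}
    - {"claw": 0}
    - {"claw": 0}

```text
$.targets[0]: bad value
```

```bash
python3 - <<'E'
from h import *
im=shot('wrist','w1'); s=arm.sense(); print(s['tcp_pos'],s['tool_rot'].round(3) if hasattr(s['tool_rot'],'round') else s['tool_rot'],s['contact_force'])
print(proj('w1',np.array([.704,.0217,.133])))
E
```

```text
[0.13161881 0.53385584 0.25596337] [[-0.971  0.239 -0.   ]
 [ 0.239  0.971 -0.001]
 [ 0.    -0.001 -1.   ]] [ 0.28293143  0.0787373  -0.4307635 ]
[ 51.93352234 740.77308186]
```

View pics/w1.png

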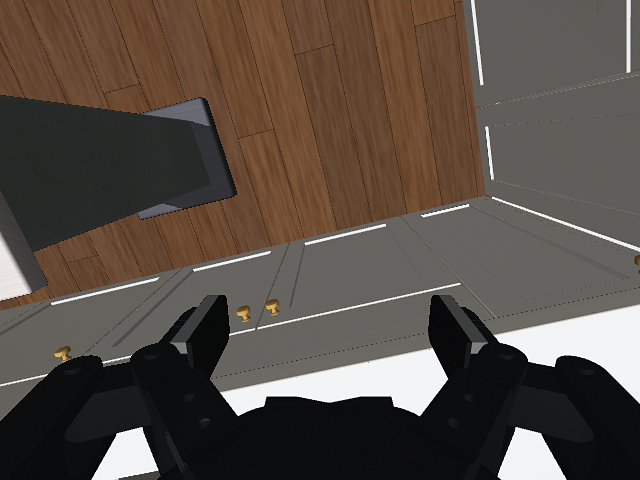

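The wrist picture shows only the floor and the fingers, because the move was refused. I'll resend it with all the keys.

Call:
apply_moves:
  targets:
    - {"claw": 0,"dx": 3.4,"dy": -3.2,"dz": 0.2,"rx": 0,"ry": 0,"rz": 1.1}
    - {"claw": 0,"dx": 3.4,"dy": -3.2,"dz": 0.2,"rx": 0,"ry": 0,"rz": 1.1}
    - {"claw": 0,"dx": 3.4,"dy": -3.2,"dz": 0.2,"rx": 0,"ry": 0,"rz": 1.1}
    - {"claw": 0,"dx": 3.4,"dy": -3.2,"dz": 0.2,"rx": 0,"ry": 0,"rz": 1.1}
    - {"claw": 0,"dx": 3.4,"dy": -3.2,"dz": 0.2,"rx": 0,"ry": 0,"rz": 1.1}
    - {"claw": 0,"dx": 3.4,"dy": -3.2,"dz": 0.2,"rx": 0,"ry": 0,"rz": 1.1}
    - {"claw": 0,"dx": 3.4,"dy": -3.2,"dz": 0.2,"rx": 0,"ry": 0,"rz": 1.1}
    - {"claw": 0,"dx": 3.4,"dy": -3.2,"dz": 0.2,"rx": 0,"ry": 0,"rz": 1.1}
    - {"claw": 0,"dx": 3.4,"dy": -3.2,"dz": 0.2,"rx": 0,"ry": 0,"rz": 1.1}
    - {"claw": 0,"dx": 3.4,"dy": -3.2,"dz": 0.2,"rx": 0,"ry": 0,"rz": 1.1}
    - {"claw": 0,"dx": 3.4,"dy": -3.2,"dz": 0.2,"rx": 0,"ry": 0,"rz": 1.1}
    - {"claw": 0,"dx": 3.4,"dy": -3.2,"dz": 0.2,"rx": 0,"ry": 0,"rz": 1.1}
    - {"claw": 0,"dx": 3.4,"dy": -3.2,"dz": 0,"rx": 0,"ry": 0,"rz": 1.1}
    - {"claw": 0,"dx": 3.4,"dy": -3.2,"dz": 0,"rx": 0,"ry": 0,"rz": 1.1}
    - {"claw": 0,"dx": 3.4,"dy": -3.2,"dz": 0,"rx": 0,"ry": 0,"rz": 1.1}
    - {"claw": 0,"dx": 3.4,"dy": -3.2,"dz": 0,"rx": 0,"ry": 0,"rz": 1.1}
    - {"claw": 0,"dx": 0,"dy": 0,"dz": 0,"rx": 0,"ry": 0,"rz": 0}
    - {"claw": 0,"dx": 0,"dy": 0,"dz": 0,"rx": 0,"ry": 0,"rz": 0}
  grip_force: 40

```text
time_s: 2.45
tcp_pos: [0.6754, 0.0224, 0.28]
tool_rot: [[-0.998, -0.065, -0.001], [-0.065, 0.998, 0.0], [0.001, 0.0, -1.0]]
contact_force: [0.5, 0.5, 0.4]
width: -0.0003
finger_force: 0.0
```

```bash
python3 - <<'E'
from h import *
im=shot('wrist','w2'); s=arm.sense(); print(s['time_s'],s['tcp_pos'],s['tool_rot'].round(3),s['contact_force'])
print(proj('w2',np.array([.704,.0217,.133])))
E
```

```text
2.5 [0.67517508 0.02281895 0.2804837 ] [[-0.998 -0.066 -0.   ]
 [-0.066  0.998  0.   ]
 [ 0.     0.    -1.   ]] [ 0.17310199 -0.16359723 -0.06358213]
[326.39534963 265.09932428]
```

View pics/w2.png

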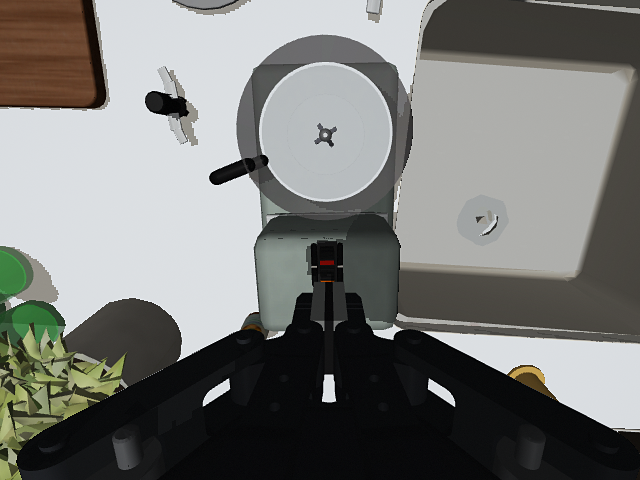

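Red bar is at the wheel's top, pixel (327,263), between the cheeks (rows about 241–284). Spindle is at (325,135).

```bash
python3 - <<'E'
from h import *
im=cv2.imread('pics/w2.png')
for n,(u,v,z) in dict(red=(327,263,.133),near=(327,241,.1285),far=(327,284,.1285),tip=(325,135,.081),hl=(255,240,.125),hr=(399,240,.125)).items(): print(n,onz('w2',u,v,z).round(4))
print(onz('w2',321,236,.125),proj('top0',[.704,.0217,.133]))
cv2.imwrite('pics/c2.png',cv2.resize(im[95:300,250:410],(600,769))[:,:] [:600] if 0 else cv2.resize(im[95:300,250:410],(468,600),interpolation=cv2.INTER_CUBIC))
E
```

```text
red [0.7021 0.0221 0.133 ]
near [0.6844 0.0209 0.1285]
far [0.7229 0.0234 0.1285]
tip [0.6001 0.0135 0.081 ]
hl [ 0.6886 -0.0393  0.125 ]
hr [0.6807 0.0811 0.125 ]
[0.68146842 0.01569623 0.125     ] [263.99490927 187.13614234]
```

View pics/c2.png

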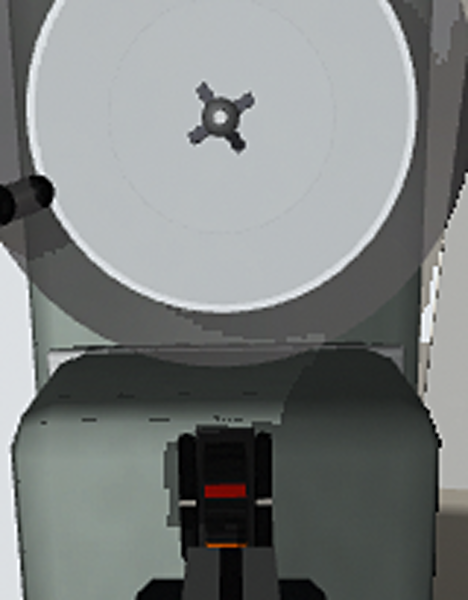

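The crop shows the pointer at about full-image pixel (327,266), red slightly on the robot side of it, and the wings of the spindle at about 36° in the world. I'll descend and contact the wheel first.

Call:
apply_moves:
  targets:
    - {"claw": 0,"dx": 2,"dy": 0.05,"dz": -4,"rx": 0,"ry": 0,"rz": 0}
    - {"claw": 0,"dx": 2,"dy": 0.0,"dz": -4,"rx": 0,"ry": 0,"rz": 0}
    - {"claw": 0,"dx": 0,"dy": 0,"dz": -3,"rx": 0,"ry": 0,"rz": 0}
    - {"claw": 0,"dx": 0,"dy": 0,"dz": -0.9,"rx": 0,"ry": 0,"rz": 0}
    - {"claw": 0,"dx": 0,"dy": 0,"dz": -0.3,"rx": 0,"ry": 0,"rz": 0}
    - {"claw": 0,"dx": 0,"dy": 0,"dz": -0.3,"rx": 0,"ry": 0,"rz": 0}
    - {"claw": 0,"dx": 0,"dy": 0,"dz": 0,"rx": 0,"ry": 0,"rz": 0}

```text
time_s: 3.38
tcp_pos: [0.716, 0.0227, 0.1566]
tool_rot: [[-0.998, -0.065, 0.002], [-0.065, 0.998, 0.0], [-0.002, -0.0, -1.0]]
contact_force: [0.6, 1.3, 1.3]
width: 0.0
finger_force: 0.9
```

Call:
apply_moves:
  targets:
    - {"claw": 0,"dx": 0,"dy": 0,"dz": -0.15,"rx": 0,"ry": 0,"rz": 0}
    - {"claw": 0,"dx": 0,"dy": 0,"dz": 0,"rx": 0,"ry": 0,"rz": 0}

```text
time_s: 3.62
tcp_pos: [0.716, 0.0226, 0.1546]
tool_rot: [[-0.998, -0.065, 0.002], [-0.065, 0.998, 0.0], [-0.002, 0.0, -1.0]]
contact_force: [0.4, 1.8, 4.3]
width: 0.0002
finger_force: 2.1
```

Call:
apply_moves:
  targets:
    - {"claw": 0,"dx": -0.5,"dy": -0.04,"dz": 0,"rx": 0,"ry": 0,"rz": 0}
    - {"claw": 0,"dx": -0.5,"dy": -0.04,"dz": 0,"rx": 0,"ry": 0,"rz": 0}
    - {"claw": 0,"dx": -0.5,"dy": -0.04,"dz": 0,"rx": 0,"ry": 0,"rz": 0}
    - {"claw": 0,"dx": -0.5,"dy": -0.04,"dz": 0,"rx": 0,"ry": 0,"rz": 0}
    - {"claw": 0,"dx": 0,"dy": 0,"dz": 0,"rx": 0,"ry": 0,"rz": 0}
    - {"claw": 0,"dx": 0,"dy": 0,"dz": 1.2,"rx": 0,"ry": 0,"rz": 0}
    - {"claw": 0,"dx": 2,"dy": 0.16,"dz": 0,"rx": 0,"ry": 0,"rz": 0}
    - {"claw": 0,"dx": 0,"dy": 0,"dz": -0.9,"rx": 0,"ry": 0,"rz": 0}
    - {"claw": 0,"dx": 0,"dy": 0,"dz": -0.3,"rx": 0,"ry": 0,"rz": 0}
    - {"claw": 0,"dx": 0,"dy": 0,"dz": 0,"rx": 0,"ry": 0,"rz": 0}
    - {"claw": 0,"dx": -0.5,"dy": -0.04,"dz": 0,"rx": 0,"ry": 0,"rz": 0}
    - {"claw": 0,"dx": -0.5,"dy": -0.04,"dz": 0,"rx": 0,"ry": 0,"rz": 0}
    - {"claw": 0,"dx": -0.5,"dy": -0.04,"dz": 0,"rx": 0,"ry": 0,"rz": 0}
    - {"claw": 0,"dx": -0.5,"dy": -0.04,"dz": 0,"rx": 0,"ry": 0,"rz": 0}
    - {"claw": 0,"dx": 0,"dy": 0,"dz": 0,"rx": 0,"ry": 0,"rz": 0}

```text
time_s: 5.5
tcp_pos: [0.695, 0.0208, 0.1538]
tool_rot: [[-0.998, -0.065, -0.001], [-0.065, 0.998, -0.0], [0.001, -0.0, -1.0]]
contact_force: [-1.4, -3.6, 4.7]
width: -0.0
finger_force: 2.4
```

Call:
apply_moves:
  targets:
    - {"claw": 0,"dx": 0,"dy": 0,"dz": 1.2,"rx": 0,"ry": 0,"rz": 0}
    - {"claw": 0,"dx": 2,"dy": 0.16,"dz": 0,"rx": 0,"ry": 0,"rz": 0}
    - {"claw": 0,"dx": 0,"dy": 0,"dz": -0.9,"rx": 0,"ry": 0,"rz": 0}
    - {"claw": 0,"dx": 0,"dy": 0,"dz": -0.3,"rx": 0,"ry": 0,"rz": 0}
    - {"claw": 0,"dx": 0,"dy": 0,"dz": 0,"rx": 0,"ry": 0,"rz": 0}
    - {"claw": 0,"dx": -0.5,"dy": -0.04,"dz": 0,"rx": 0,"ry": 0,"rz": 0}
    - {"claw": 0,"dx": -0.5,"dy": -0.04,"dz": 0,"rx": 0,"ry": 0,"rz": 0}
    - {"claw": 0,"dx": -0.5,"dy": -0.04,"dz": 0,"rx": 0,"ry": 0,"rz": 0}
    - {"claw": 0,"dx": -0.5,"dy": -0.04,"dz": 0,"rx": 0,"ry": 0,"rz": 0}
    - {"claw": 0,"dx": 0,"dy": 0,"dz": 0,"rx": 0,"ry": 0,"rz": 0}

```text
time_s: 6.75
tcp_pos: [0.6951, 0.0206, 0.1539]
tool_rot: [[-0.998, -0.065, -0.001], [-0.065, 0.998, -0.0], [0.001, -0.0, -1.0]]
contact_force: [-0.4, -0.5, 5.5]
width: -0.0003
finger_force: 2.2
```

Call:
apply_moves:
  targets:
    - {"claw": 0,"dx": 0,"dy": 0,"dz": 1.2,"rx": 0,"ry": 0,"rz": 0}
    - {"claw": 0,"dx": 2,"dy": 0.16,"dz": 0,"rx": 0,"ry": 0,"rz": 0}
    - {"claw": 0,"dx": 0,"dy": 0,"dz": -0.9,"rx": 0,"ry": 0,"rz": 0}
    - {"claw": 0,"dx": 0,"dy": 0,"dz": -0.3,"rx": 0,"ry": 0,"rz": 0}
    - {"claw": 0,"dx": 0,"dy": 0,"dz": 0,"rx": 0,"ry": 0,"rz": 0}
    - {"claw": 0,"dx": -0.5,"dy": -0.04,"dz": 0,"rx": 0,"ry": 0,"rz": 0}
    - {"claw": 0,"dx": -0.5,"dy": -0.04,"dz": 0,"rx": 0,"ry": 0,"rz": 0}
    - {"claw": 0,"dx": -0.5,"dy": -0.04,"dz": 0,"rx": 0,"ry": 0,"rz": 0}
    - {"claw": 0,"dx": -0.5,"dy": -0.04,"dz": 0,"rx": 0,"ry": 0,"rz": 0}
    - {"claw": 0,"dx": 0,"dy": 0,"dz": 0,"rx": 0,"ry": 0,"rz": 0}

```text
time_s: 8.0
tcp_pos: [0.6949, 0.0208, 0.1538]
tool_rot: [[-0.998, -0.065, -0.002], [-0.065, 0.998, -0.0], [0.002, 0.0, -1.0]]
contact_force: [-0.0, 0.1, 4.5]
width: -0.0001
finger_force: 2.3
```

Call:
apply_moves:
  targets:
    - {"claw": 0,"dx": 0,"dy": 0,"dz": 4,"rx": 0,"ry": 0,"rz": 0}
    - {"claw": 0,"dx": -3.5,"dy": 0,"dz": 4,"rx": 0,"ry": 0,"rz": 0}
    - {"claw": 0,"dx": -3.5,"dy": 0,"dz": 4,"rx": 0,"ry": 0,"rz": 0}
    - {"claw": 0,"dx": 0,"dy": 0,"dz": 0,"rx": 0,"ry": 0,"rz": 0}
    - {"claw": 0,"dx": 0,"dy": 0,"dz": 0,"rx": 0,"ry": 0,"rz": 0}

```text
time_s: 8.62
tcp_pos: [0.6253, 0.0209, 0.2724]
tool_rot: [[-0.998, -0.065, -0.003], [-0.065, 0.998, 0.0], [0.003, 0.001, -1.0]]
contact_force: [0.1, 0.1, 0.7]
width: 0.0002
finger_force: 0.0
```

```bash
python3 - <<'E'
from h import *
im=shot('wrist','w3')[:,:,::-1]; s=arm.sense(); print(s['time_s'],s['tcp_pos'])
p=proj('w3',[.7055,.0222,.1285]).round().astype(int);print(p)
q=proj('w3',[.600,.0135,.06]).round().astype(int);print(q)
a=im[max(0,p[1]-35):p[1]+35,p[0]-45:p[0]+45]; b=im[max(0,q[1]-35):q[1]+35,q[0]-45:q[0]+45]
cv2.imwrite('pics/c3.png',np.hstack([cv2.resize(x,(390,303),interpolation=cv2.INTER_CUBIC) for x in (a,b)]))
E
```

```text
8.675 [0.62549426 0.02082947 0.27187619]
[325 323]
[323 189]
```

View pics/c3.png

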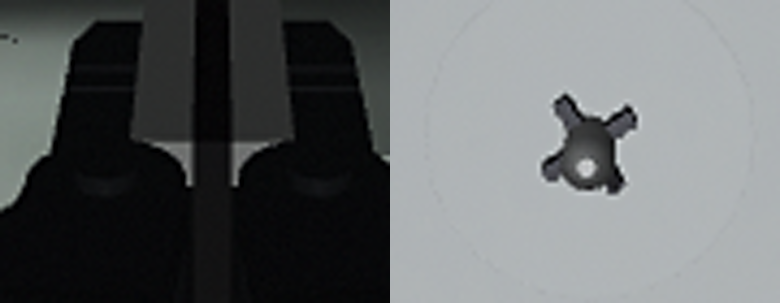

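The wheel is hidden behind the fingers; the spindle cross is clear. I'll step back over the wheel to verify.

Call:
apply_moves:
  targets:
    - {"claw": 0,"dx": 3,"dy": 0,"dz": 0.5,"rx": 0,"ry": 0,"rz": 0}
    - {"claw": 0,"dx": 2.5,"dy": 0,"dz": 0.5,"rx": 0,"ry": 0,"rz": 0}
    - {"claw": 0,"dx": 0,"dy": 0,"dz": 0,"rx": 0,"ry": 0,"rz": 0}

```text
time_s: 9.05
tcp_pos: [0.6818, 0.0207, 0.2809]
tool_rot: [[-0.998, -0.065, -0.004], [-0.065, 0.998, 0.0], [0.004, 0.001, -1.0]]
contact_force: [-0.4, -0.6, -0.7]
width: 0.0003
finger_force: 0.0
```

```bash
python3 - <<'E'
from h import *
im=shot('wrist','w4')[:,:,::-1]; s=arm.sense(); print(s['time_s'],s['tcp_pos'])
p=proj('w4',[.7055,.0222,.1285]).round().astype(int);print(p)
print(im[p[1]-26:p[1]+26,p[0]+0])
cv2.imwrite('pics/c4.png',cv2.resize(im[p[1]-35:p[1]+35,p[0]-45:p[0]+45],(390,303),interpolation=cv2.INTER_CUBIC))
E
```

```text
9.1 [0.68095012 0.02086614 0.28133117]
[329 258]
[[118 123 115]
 [125 131 122]
 [ 26  29  25]
 [ 33  33  33]
 [ 31  31  32]
 [ 31  31  33]
 [ 30  28  33]
 [ 54  84  30]
 [ 34  48  26]
 [ 17  17  19]
 [  7   6   8]
 [  9   8   6]
 [  8   7   7]
 [  9   9  10]
 [ 10  11   9]
 [ 10   9  10]
 [ 10   9   9]
 [ 10  11  12]
 [ 12  12  11]
 [ 12  12  13]
 [ 15  14  15]
 [ 12  11  11]
 [ 11  12  13]
 [ 13  12  13]
 [ 15  15  15]
 [ 15  16  16]
 [  6   7   6]
 [ 61  64  66]
 [136 143 146]
 [131 139 141]
 [133 140 144]
 [102 107 110]
 [  2   3   4]
 [ 10   9   9]
 [ 12  11  12]
 [ 15  14  15]
 [ 10  10  10]
 [  9   9   6]
 [ 11  11  11]
 [ 10  10  10]
 [  6   8   6]
 [ 17  16  18]
 [ 14  14  14]
 [ 12  12  12]
 [ 11  12  10]
 [ 30  29  29]
 [ 30  28  29]
 [ 27  26  26]
 [ 29  28  28]
 [ 76  79  72]
 [  7   5   5]
 [  8   7   7]]
```

View pics/c4.png

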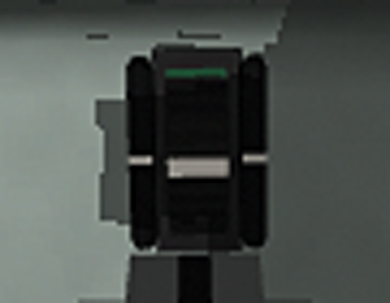

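The white bar is at the pointer; the apparent 2 px offset is height parallax. Next I look at the large blade from above.

Call:
apply_moves:
  targets:
    - {"claw": 70,"dx": -4.8,"dy": 0.5,"dz": 0,"rx": 0,"ry": 0,"rz": 0}
    - {"claw": 70,"dx": -4.8,"dy": 0.5,"dz": 0,"rx": 0,"ry": 0,"rz": 0}
    - {"claw": 70,"dx": -4.8,"dy": 0.5,"dz": 0,"rx": 0,"ry": 0,"rz": 0}
    - {"claw": 70,"dx": -4.8,"dy": 0.6,"dz": 0,"rx": 0,"ry": 0,"rz": 0}
    - {"claw": 70,"dx": -4.8,"dy": 0.6,"dz": 0,"rx": 0,"ry": 0,"rz": 0}
    - {"claw": 70,"dx": -4.8,"dy": 0.5,"dz": 0,"rx": 0,"ry": 0,"rz": 0}
    - {"claw": 70,"dx": 0,"dy": 0,"dz": 0,"rx": 0,"ry": 0,"rz": 0}
    - {"claw": 70,"dx": 0,"dy": 0,"dz": 0,"rx": 0,"ry": 0,"rz": 0}

```text
time_s: 10.1
tcp_pos: [0.3927, 0.0529, 0.2837]
tool_rot: [[-0.998, -0.065, 0.0], [-0.065, 0.998, -0.0], [-0.0, -0.0, -1.0]]
contact_force: [-0.5, 0.5, 0.4]
width: 0.0597
finger_force: 0.0
```

```bash
python3 - <<'E'
from h import *
im=shot('wrist','w5')[:,:,::-1]; s=arm.sense(); print(s['time_s'],s['tcp_pos'],s['width'])
p=proj('w5',[.432,.053,.077]).round().astype(int);print(p)
cv2.imwrite('pics/c5.png',cv2.resize(im[p[1]-80:p[1]+80,p[0]-100:p[0]+100],(750,600),interpolation=cv2.INTER_CUBIC))
E
```

```text
10.15 [0.3931568  0.05273345 0.28362179] 0.06011882713556154
[327 254]
```

View pics/c5.png

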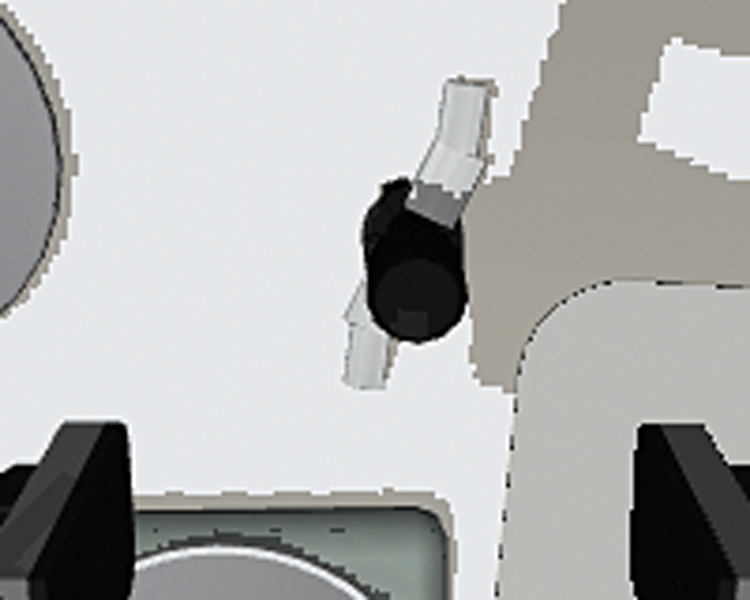

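Large blade: hub top is at crop (417,297), the root of the upper wing runs from (436,203) to (460,165), and a foot tooth shows at (395,185).

```bash
python3 - <<'E'
from h import *
p0=np.array([227,174]); F=lambda c:p0+np.array(c)/3.75
hub=onz('w5',*F((417,297)),.077); print('hub',hub)
ft=hub.copy();ft[2]=0.01
print('foot crop',(proj('w5',ft)-p0)*3.75)
for c,z in [((395,185),.014),((382,187),.014),((410,185),.014),((367,215),.014),((436,203),.027),((460,165),.027),((465,80),.027),((365,388),.017)]:
    d=onz('w5',*F(c),z)-hub; print(c,d[:2].round(4),np.hypot(*d[:2]).round(4),np.degrees(np.arctan2(d[1],d[0])).round(1))
E
```

```text
hub [0.4305353  0.06420775 0.077     ]
foot crop [411.34648768 229.70567571]
(395, 185) [-0.0153 -0.0063] 0.0165 -157.5
(382, 187) [-0.0144 -0.0103] 0.0177 -144.2
(410, 185) [-0.0156 -0.0016] 0.0157 -174.0
(367, 215) [-0.005  -0.0145] 0.0153 -109.1
(436, 203) [-0.0136  0.0061] 0.0149 155.8
(460, 165) [-0.0259  0.0124] 0.0287 154.3
(465, 80) [-0.0516  0.0118] 0.0529 167.1
(365, 388) [ 0.0524 -0.0115] 0.0536 -12.4
```

Call:
apply_moves:
  targets:
    - {"claw": 70,"dx": 1.8,"dy": 0.6,"dz": -2,"rx": 0,"ry": 0,"rz": 0}
    - {"claw": 70,"dx": 1.9,"dy": 0.5,"dz": -3.8,"rx": 0,"ry": 0,"rz": 0}
    - {"claw": 70,"dx": 0,"dy": 0,"dz": -4,"rx": 0,"ry": 0,"rz": 0}
    - {"claw": 70,"dx": 0,"dy": 0,"dz": -4,"rx": 0,"ry": 0,"rz": 0}
    - {"claw": 70,"dx": 0,"dy": 0,"dz": -4,"rx": 0,"ry": 0,"rz": 0}
    - {"claw": 70,"dx": 0,"dy": 0,"dz": -4,"rx": 0,"ry": 0,"rz": 0}
    - {"claw": 70,"dx": 0,"dy": 0,"dz": 0,"rx": 0,"ry": 0,"rz": 0}
    - {"claw": 20,"dx": 0,"dy": 0,"dz": 0,"rx": 0,"ry": 0,"rz": 0}
    - {"claw": 0,"dx": 0,"dy": 0,"dz": 0,"rx": 0,"ry": 0,"rz": 0}
    - {"claw": 0,"dx": 0,"dy": 0,"dz": 0,"rx": 0,"ry": 0,"rz": 0}
    - {"claw": 0,"dx": 0,"dy": 0,"dz": 0,"rx": 0,"ry": 0,"rz": 0}
    - {"claw": 0,"dx": 0,"dy": 0,"dz": 0,"rx": 0,"ry": 0,"rz": 0}
  grip_force: 40

```text
time_s: 11.65
tcp_pos: [0.4305, 0.0639, 0.0671]
tool_rot: [[-0.998, -0.065, 0.003], [-0.065, 0.998, -0.0], [-0.003, -0.0, -1.0]]
contact_force: [-1.0, 2.1, 7.9]
width: 0.0269
finger_force: 39.4
```

Call:
apply_moves:
  targets:
    - {"claw": 0,"dx": 0,"dy": 0,"dz": 3,"rx": 0,"ry": 0,"rz": 0}
    - {"claw": 0,"dx": 0,"dy": 0,"dz": 5,"rx": 0,"ry": 0,"rz": 0}
    - {"claw": 0,"dx": 0,"dy": 0,"dz": 5,"rx": 0,"ry": 0,"rz": 0}
    - {"claw": 0,"dx": 2,"dy": -0.7,"dz": 4,"rx": 0,"ry": 0,"rz": -5}
    - {"claw": 0,"dx": 4,"dy": -1.2,"dz": 0,"rx": 0,"ry": 0,"rz": -6}
    - {"claw": 0,"dx": 4,"dy": -1.2,"dz": 0,"rx": 0,"ry": 0,"rz": -6}
    - {"claw": 0,"dx": 4,"dy": -1.2,"dz": 0,"rx": 0,"ry": 0,"rz": -6}
    - {"claw": 0,"dx": 2.9,"dy": -0.7,"dz": 0,"rx": 0,"ry": 0,"rz": -5.7}
    - {"claw": 0,"dx": 0,"dy": 0,"dz": 0,"rx": 0,"ry": 0,"rz": 0}
    - {"claw": 0,"dx": 0,"dy": 0,"dz": 0,"rx": 0,"ry": 0,"rz": 0}

```text
time_s: 12.9
tcp_pos: [0.5979, 0.0141, 0.236]
tool_rot: [[-0.907, 0.421, -0.001], [0.421, 0.907, 0.0], [0.001, -0.0, -1.0]]
contact_force: [0.5, 0.2, -1.3]
width: 0.0272
finger_force: 40.1
```

```bash
python3 - <<'E'
from h import *
shot('top','t1'); shot('scene','s1'); im=shot('wrist','w6'); s=arm.sense(); print(s['time_s'],s['tcp_pos'],s['width'],s['contact_force'])
print('w2',onz('w2',325,135,.081),'w3',onz('w3',323.2,192.8,.081))
# tip bright blob in w2,w3,w4
for f in ['w2','w3','w4']:
    g=cv2.imread(f'pics/{f}.png',0); u,v=proj(f,[.6005,.0135,.081]).astype(int); w=g[v-12:v+13,u-12:u+13].astype(float)
    m=(w<150).astype(np.uint8); n,l,st,ce=cv2.connectedComponentsWithStats(m); 
    hole=((w>150)&(cv2.morphologyEx(m,cv2.MORPH_CLOSE,np.ones((5,5),np.uint8))>0)); 
    print(f,(u,v),np.argwhere(hole).mean(0) if hole.any() else None, hole.sum())
    if hole.any():
        y,x=np.argwhere(hole).mean(0); print(onz(f,u-12+x,v-12+y,.081))
a=cv2.imread('pics/t1.png')[130:330,220:400]; b=cv2.imread('pics/s1.png')[150:320,220:400]
cv2.imwrite('pics/c6.png',np.hstack([cv2.resize(a,(400,444)),cv2.resize(b,(400,444))]))
E
```

```text
13.05 [0.5979629  0.01419663 0.23636568] 0.026893462262354707 [ 0.26211787  0.1173003  -1.35120191]
w2 [0.6001336  0.01349867 0.081     ] w3 [0.60020027 0.01361925 0.081     ]
w2 (np.int64(324), np.int64(135)) [12.09756098 12.68292683] 41
[0.60023535 0.01322134 0.081     ]
w3 (np.int64(323), np.int64(193)) [9.65517241 9.62068966] 29
[0.5983993  0.01115364 0.081     ]
w4 (np.int64(327), np.int64(128)) [11.42307692 11.96153846] 52
[0.5994181  0.01318258 0.081     ]
```

View pics/w6.png

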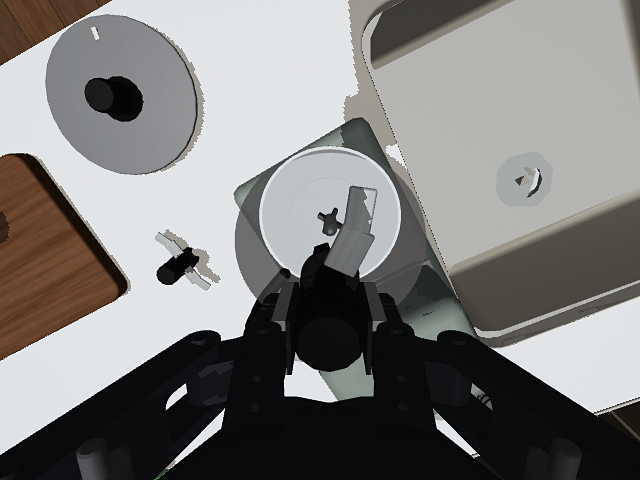

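The hub sits between the pads with its top centre at (330,343) and radius about 33, and the spindle is visible at (328,218). Compute the hub's offset.

```bash
python3 - <<'E'
from h import *
print('hub',onz('w6',330,343,.246),'tip?',onz('w6',328,214,.081))
s=arm.sense();R=s['tool_rot'];print((R.T@(onz('w6',330,343,.246)-s['tcp_pos'])).round(4))
E
```

```text
hub [0.59793435 0.01387786 0.246     ] tip? [0.58601841 0.01817422 0.081     ]
[-0.0001 -0.0003 -0.0096]
```

Call:
apply_moves:
  targets:
    - {"claw": 0,"dx": 0.2,"dy": -0.05,"dz": -3,"rx": 0,"ry": 0,"rz": 0}
    - {"claw": 0,"dx": 0,"dy": 0,"dz": -3,"rx": 0,"ry": 0,"rz": 0}
    - {"claw": 0,"dx": 0,"dy": 0,"dz": -2,"rx": 0,"ry": 0,"rz": 0}
    - {"claw": 0,"dx": 0,"dy": 0,"dz": -0.5,"rx": 0,"ry": 0,"rz": 0}
    - {"claw": 0,"dx": 0,"dy": 0,"dz": -0.5,"rx": 0,"ry": 0,"rz": 0}
    - {"claw": 0,"dx": 0,"dy": 0,"dz": -0.5,"rx": 0,"ry": 0,"rz": 0}
    - {"claw": 0,"dx": 0,"dy": 0,"dz": 0,"rx": 0,"ry": 0,"rz": 0}

```text
time_s: 13.92
tcp_pos: [0.6007, 0.0134, 0.1409]
tool_rot: [[-0.907, 0.422, 0.0], [0.422, 0.907, -0.0], [-0.0, 0.0, -1.0]]
contact_force: [0.0, -0.6, -1.5]
width: 0.0268
finger_force: 40.1
```

Foot is at about 0.074, so the pin is in the bore. Continuing down.

Call:
apply_moves:
  targets:
    - {"claw": 0,"dx": 0,"dy": 0,"dz": -0.6,"rx": 0,"ry": 0,"rz": 0}
    - {"claw": 0,"dx": 0,"dy": 0,"dz": -0.6,"rx": 0,"ry": 0,"rz": 0}
    - {"claw": 0,"dx": 0,"dy": 0,"dz": -0.6,"rx": 0,"ry": 0,"rz": 0}
    - {"claw": 0,"dx": 0,"dy": 0,"dz": -0.5,"rx": 0,"ry": 0,"rz": 0}
    - {"claw": 0,"dx": 0,"dy": 0,"dz": 0,"rx": 0,"ry": 0,"rz": 0}

```text
time_s: 14.55
tcp_pos: [0.6005, 0.0134, 0.1173]
tool_rot: [[-0.907, 0.422, -0.001], [0.422, 0.907, 0.0], [0.001, -0.0, -1.0]]
contact_force: [-0.2, -0.4, -1.0]
width: 0.0269
finger_force: 40.1
```

Call:
apply_moves:
  targets:
    - {"claw": 0,"dx": 0,"dy": 0,"dz": -0.3,"rx": 0,"ry": 0,"rz": 0}
    - {"claw": 0,"dx": 0,"dy": 0,"dz": -0.2,"rx": 0,"ry": 0,"rz": 0}
    - {"claw": 0,"dx": 0,"dy": 0,"dz": 0,"rx": 0,"ry": 0,"rz": 0}

```text
time_s: 14.92
tcp_pos: [0.6006, 0.0134, 0.1127]
tool_rot: [[-0.907, 0.422, -0.0], [0.422, 0.907, 0.0], [0.0, -0.0, -1.0]]
contact_force: [-0.1, -0.7, -1.9]
width: 0.0269
finger_force: 40.1
```

Call:
apply_moves:
  targets:
    - {"claw": 0,"dx": 0,"dy": 0,"dz": -0.3,"rx": 0,"ry": 0,"rz": 0}
    - {"claw": 0,"dx": 0,"dy": 0,"dz": -0.3,"rx": 0,"ry": 0,"rz": 0}
    - {"claw": 0,"dx": 0,"dy": 0,"dz": -0.2,"rx": 0,"ry": 0,"rz": 0}
    - {"claw": 0,"dx": 0,"dy": 0,"dz": 0,"rx": 0,"ry": 0,"rz": 0}

```text
time_s: 15.42
tcp_pos: [0.6006, 0.0134, 0.1046]
tool_rot: [[-0.907, 0.422, -0.0], [0.422, 0.907, 0.0], [0.0, -0.0, -1.0]]
contact_force: [-0.3, -0.2, -2.2]
width: 0.0274
finger_force: 40.1
```

It went in at the first try. A last bit of push, then release.

Call:
apply_moves:
  targets:
    - {"claw": 0,"dx": 0,"dy": 0,"dz": -0.15,"rx": 0,"ry": 0,"rz": 0}
    - {"claw": 0,"dx": 0,"dy": 0,"dz": -0.15,"rx": 0,"ry": 0,"rz": 0}
    - {"claw": 0,"dx": 0,"dy": 0,"dz": 0,"rx": 0,"ry": 0,"rz": 0}

```text
time_s: 15.8
tcp_pos: [0.601, 0.0134, 0.1032]
tool_rot: [[-0.907, 0.422, 0.002], [0.422, 0.907, -0.0], [-0.002, 0.0, -1.0]]
contact_force: [-1.7, 1.6, 8.1]
width: 0.027
finger_force: 40.8
```

Call:
apply_moves:
  targets:
    - {"claw": 60,"dx": 0,"dy": 0,"dz": 0,"rx": 0,"ry": 0,"rz": 0}
    - {"claw": 60,"dx": 0,"dy": 0,"dz": 0,"rx": 0,"ry": 0,"rz": 0}
    - {"claw": 60,"dx": 0,"dy": 0,"dz": 0,"rx": 0,"ry": 0,"rz": 0}
    - {"claw": 60,"dx": 0,"dy": 0,"dz": 3,"rx": 0,"ry": 0,"rz": 0}
    - {"claw": 60,"dx": 0,"dy": 0,"dz": 5,"rx": 0,"ry": 0,"rz": 0}
    - {"claw": 80,"dx": 0,"dy": 0,"dz": 5,"rx": 0,"ry": 0,"rz": 0}
    - {"claw": 80,"dx": 0,"dy": 0,"dz": 4,"rx": 0,"ry": 0,"rz": 0}
    - {"claw": 80,"dx": -2,"dy": -4.8,"dz": 1,"rx": 0,"ry": 0,"rz": 0}
    - {"claw": 80,"dx": -2,"dy": -5,"dz": 1,"rx": 0,"ry": 0,"rz": 0}
    - {"claw": 80,"dx": -2,"dy": -5,"dz": 1,"rx": 0,"ry": 0,"rz": 0}
    - {"claw": 80,"dx": -2,"dy": -5,"dz": 0,"rx": 0,"ry": 0,"rz": 0}
    - {"claw": 80,"dx": -2,"dy": -5,"dz": 0,"rx": 0,"ry": 0,"rz": 0}
    - {"claw": 80,"dx": -2,"dy": -5,"dz": 0,"rx": 0,"ry": 0,"rz": 0}
    - {"claw": 80,"dx": -2,"dy": -5,"dz": 0,"rx": 0,"ry": 0,"rz": 0}
    - {"claw": 80,"dx": -0.5,"dy": -2.5,"dz": 0,"rx": 0,"ry": 0,"rz": 0}
    - {"claw": 80,"dx": 0,"dy": 0,"dz": 0,"rx": 0,"ry": 0,"rz": 0}
    - {"claw": 80,"dx": 0,"dy": 0,"dz": 0,"rx": 0,"ry": 0,"rz": 0}

```text
time_s: 17.92
tcp_pos: [0.4563, -0.3585, 0.3018]
tool_rot: [[-0.907, 0.421, 0.0], [0.421, 0.907, 0.001], [0.0, 0.0, -1.0]]
contact_force: [0.4, 0.9, -0.1]
width: 0.0682
finger_force: 0.0
```

```bash
cat >> h.py <<'E'
def greens(f,z=.042):
    hsv=cv2.cvtColor(cv2.imread('pics/'+f+'.png'),cv2.COLOR_BGR2HSV); m=cv2.inRange(hsv,(28,70,50),(52,255,255)); m=cv2.morphologyEx(m,cv2.MORPH_CLOSE,np.ones((5,5),np.uint8))
    n,l,st,ce=cv2.connectedComponentsWithStats(m)
    for i in range(1,n):
        if st[i,4]>80:
            c=np.array([st[i,0]+st[i,2]/2,st[i,1]+st[i,3]/2]); print(f,c,st[i,2:],onz(f,*c,z).round(4))
E
python3 - <<'E'
from h import *
shot('wrist','w7');shot('top','t2');greens('w7');greens('t2'); s=arm.sense();print(s['time_s'],s['tcp_pos'],s['width'])
a=cv2.imread('pics/w7.png'); b=cv2.imread('pics/t2.png')[140:310,225:365]
cv2.imwrite('pics/c7.png',np.hstack([cv2.resize(a,(440,330)),cv2.resize(b,(272,330))]))
E
```

```text
w7 [366.5 190. ] [  41   42 1342] [ 0.458  -0.3138  0.042 ]
w7 [291.  233.5] [  40   39 1211] [ 0.4675 -0.4125  0.042 ]
w7 [325.  291.5] [  38   35 1039] [ 0.5501 -0.4078  0.042 ]
w7 [131.5 285. ] [11 10 88] [ 0.4442 -0.616   0.042 ]
w7 [250. 356.] [ 30  42 635] [ 0.5916 -0.5338  0.042 ]
w7 [527.5 474. ] [ 33  12 268] [ 0.9352 -0.2635  0.042 ]
t2 [332. 127.] [ 26  46 509] [ 0.905  -0.1556  0.042 ]
t2 [476.  234.5] [ 20  17 247] [ 0.5952 -0.5467  0.042 ]
t2 [611.5 260. ] [ 17  18 241] [ 0.5246 -0.9073  0.042 ]
t2 [426.5 283.5] [13 13 81] [ 0.4618 -0.4078  0.042 ]
t2 [330. 380.] [ 44  52 241] [ 0.2098 -0.1481  0.042 ]
t2 [322.  454.5] [ 46  41 239] [ 0.0248 -0.1272  0.042 ]
t2 [266.5 465.5] [  61   29 1002] [-0.0021  0.0143  0.042 ]
18.025 [ 0.45634504 -0.35834356  0.30200599] 0.06841384398134255
```

View pics/c7.png

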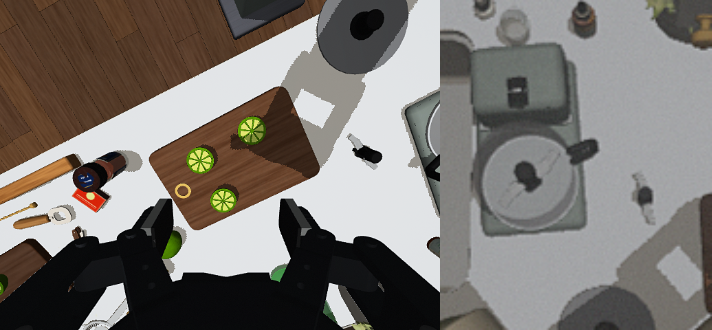

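Three limes are on the board, at (.458,-.314), (.4675,-.4125) and (.550,-.408), and both views agree. The blade is seated in the bowl. First lime next.

Call:
apply_moves:
  targets:
    - {"claw": 80,"dx": 0.1,"dy": 2.4,"dz": -4,"rx": 0,"ry": 0,"rz": 0}
    - {"claw": 80,"dx": 0.1,"dy": 2.05,"dz": -5,"rx": 0,"ry": 0,"rz": 0}
    - {"claw": 80,"dx": 0,"dy": 0,"dz": -5,"rx": 0,"ry": 0,"rz": 0}
    - {"claw": 80,"dx": 0,"dy": 0,"dz": -5,"rx": 0,"ry": 0,"rz": 0}
    - {"claw": 80,"dx": 0,"dy": 0,"dz": -4,"rx": 0,"ry": 0,"rz": 0}
    - {"claw": 80,"dx": 0,"dy": 0,"dz": -2.5,"rx": 0,"ry": 0,"rz": 0}
    - {"claw": 80,"dx": 0,"dy": 0,"dz": -0.3,"rx": 0,"ry": 0,"rz": 0}
    - {"claw": 80,"dx": 0,"dy": 0,"dz": 0,"rx": 0,"ry": 0,"rz": 0}
    - {"claw": 0,"dx": 0,"dy": 0,"dz": 0,"rx": 0,"ry": 0,"rz": 0}
    - {"claw": 0,"dx": 0,"dy": 0,"dz": 0,"rx": 0,"ry": 0,"rz": 0}
    - {"claw": 0,"dx": 0,"dy": 0,"dz": 0,"rx": 0,"ry": 0,"rz": 0}
    - {"claw": 0,"dx": 0,"dy": 0,"dz": 0,"rx": 0,"ry": 0,"rz": 0}
  grip_force: 25

```text
time_s: 19.52
tcp_pos: [0.4581, -0.3153, 0.0452]
tool_rot: [[-0.907, 0.422, 0.002], [0.422, 0.907, -0.001], [-0.002, -0.001, -1.0]]
contact_force: [-0.7, 0.9, 6.1]
width: 0.0444
finger_force: 24.9
```

```bash
python3 -c "
from h import *
print(np.round(arm.sense()['q'],3))"
```

```text
[-0.816  0.629  1.557  0.     0.953 -1.951]
```

Call:
apply_moves:
  targets:
    - {"claw": 0,"dx": 0,"dy": 0,"dz": 2,"rx": 0,"ry": 0,"rz": 0}
    - {"claw": 0,"dx": 0,"dy": 0,"dz": 4,"rx": 0,"ry": 0,"rz": 0}
    - {"claw": 0,"dx": 0,"dy": 0,"dz": 5,"rx": 0,"ry": 0,"rz": 0}
    - {"claw": 0,"dx": 0,"dy": 0,"dz": 4,"rx": 0,"ry": 0,"rz": 0}
    - {"claw": 0,"dx": 1.5,"dy": 4.6,"dz": 0,"rx": 0,"ry": 0,"rz": 5}
    - {"claw": 0,"dx": 1.5,"dy": 4.6,"dz": 0,"rx": 0,"ry": 0,"rz": 5}
    - {"claw": 0,"dx": 1.5,"dy": 4.6,"dz": 0,"rx": 0,"ry": 0,"rz": 5}
    - {"claw": 0,"dx": 1.5,"dy": 4.6,"dz": 0,"rx": 0,"ry": 0,"rz": 5}
    - {"claw": 0,"dx": 1.5,"dy": 4.6,"dz": 0,"rx": 0,"ry": 0,"rz": 5}
    - {"claw": 0,"dx": 1.5,"dy": 4.6,"dz": 0,"rx": 0,"ry": 0,"rz": 5}
    - {"claw": 0,"dx": 1.5,"dy": 4.6,"dz": 0,"rx": 0,"ry": 0,"rz": 5}
    - {"claw": 0,"dx": 0,"dy": 0,"dz": 0,"rx": 0,"ry": 0,"rz": 0}

```text
time_s: 21.02
tcp_pos: [0.563, 0.0096, 0.1944]
tool_rot: [[-0.984, -0.179, 0.001], [-0.179, 0.984, 0.0], [-0.001, -0.0, -1.0]]
contact_force: [-0.2, -0.6, -0.5]
width: 0.044
finger_force: 25.7
```

Call:
apply_moves:
  targets:
    - {"claw": 0,"dx": 0.1,"dy": -0.2,"dz": -3,"rx": 0,"ry": 0,"rz": 0}
    - {"claw": 0,"dx": 0,"dy": 0,"dz": -2,"rx": 0,"ry": 0,"rz": 0}
    - {"claw": 0,"dx": 0,"dy": 0,"dz": -1.2,"rx": 0,"ry": 0,"rz": 0}
    - {"claw": 0,"dx": 0,"dy": 0,"dz": 0,"rx": 0,"ry": 0,"rz": 0}
    - {"claw": 62,"dx": 0,"dy": 0,"dz": 0,"rx": 0,"ry": 0,"rz": 0}
    - {"claw": 62,"dx": 0,"dy": 0,"dz": 0,"rx": 0,"ry": 0,"rz": 0}
    - {"claw": 62,"dx": 0,"dy": 0,"dz": 0,"rx": 0,"ry": 0,"rz": 0}

```text
time_s: 21.9
tcp_pos: [0.5638, 0.0048, 0.1323]
tool_rot: [[-0.985, -0.174, 0.001], [-0.174, 0.985, -0.0], [-0.001, -0.0, -1.0]]
contact_force: [0.6, -0.0, -1.0]
width: 0.0531
finger_force: 0.0
```

Call:
apply_moves:
  targets:
    - {"claw": 62,"dx": 0,"dy": 0,"dz": 4,"rx": 0,"ry": 0,"rz": 0}
    - {"claw": 62,"dx": 0,"dy": 0,"dz": 5,"rx": 0,"ry": 0,"rz": 0}
    - {"claw": 80,"dx": -1.3,"dy": -4.5,"dz": 3,"rx": 0,"ry": 0,"rz": -4}
    - {"claw": 80,"dx": -1.3,"dy": -4.5,"dz": 1,"rx": 0,"ry": 0,"rz": -4}
    - {"claw": 80,"dx": -1.3,"dy": -4.5,"dz": 0,"rx": 0,"ry": 0,"rz": -4}
    - {"claw": 80,"dx": -1.3,"dy": -4.5,"dz": 0,"rx": 0,"ry": 0,"rz": -4}
    - {"claw": 80,"dx": -1.3,"dy": -4.5,"dz": 0,"rx": 0,"ry": 0,"rz": -4}
    - {"claw": 80,"dx": -1.3,"dy": -4.5,"dz": 0,"rx": 0,"ry": 0,"rz": -4}
    - {"claw": 80,"dx": -1.3,"dy": -4.5,"dz": 0,"rx": 0,"ry": 0,"rz": -4}
    - {"claw": 80,"dx": -1.3,"dy": -4.5,"dz": 0,"rx": 0,"ry": 0,"rz": -4}
    - {"claw": 80,"dx": -1,"dy": -4,"dz": 0,"rx": 0,"ry": 0,"rz": -3}
    - {"claw": 80,"dx": 0,"dy": 0,"dz": 0,"rx": 0,"ry": 0,"rz": 0}

```text
time_s: 23.4
tcp_pos: [0.4487, -0.3974, 0.2613]
tool_rot: [[-0.905, 0.425, -0.0], [0.425, 0.905, 0.0], [0.0, -0.0, -1.0]]
contact_force: [-0.5, 1.0, -0.4]
width: 0.0681
finger_force: 0.0
```

```bash
python3 - <<'E'
from h import *
shot('wrist','w8');greens('w8');s=arm.sense();print(s['time_s'],s['tcp_pos'])
shot('top','t3'); shot('scene','s3')
E
```

```text
w8 [324.  235.5] [  44   43 1502] [ 0.4679 -0.4127  0.042 ]
w8 [360.  299.5] [  42   39 1277] [ 0.5501 -0.4082  0.042 ]
w8 [144.5 293. ] [13 10 98] [ 0.4437 -0.6169  0.042 ]
w8 [269. 370.] [  42   46 1356] [ 0.5878 -0.5405  0.042 ]
23.45 [ 0.44926414 -0.39579066  0.26152939]
```

Call:
apply_moves:
  targets:
    - {"claw": 80,"dx": 1.9,"dy": -1.6,"dz": -4,"rx": 0,"ry": 0,"rz": 0}
    - {"claw": 80,"dx": 0,"dy": 0,"dz": -5,"rx": 0,"ry": 0,"rz": 0}
    - {"claw": 80,"dx": 0,"dy": 0,"dz": -5,"rx": 0,"ry": 0,"rz": 0}
    - {"claw": 80,"dx": 0,"dy": 0,"dz": -4,"rx": 0,"ry": 0,"rz": 0}
    - {"claw": 80,"dx": 0,"dy": 0,"dz": -3.3,"rx": 0,"ry": 0,"rz": 0}
    - {"claw": 80,"dx": 0,"dy": 0,"dz": -0.4,"rx": 0,"ry": 0,"rz": 0}
    - {"claw": 80,"dx": 0,"dy": 0,"dz": 0,"rx": 0,"ry": 0,"rz": 0}
    - {"claw": 0,"dx": 0,"dy": 0,"dz": 0,"rx": 0,"ry": 0,"rz": 0}
    - {"claw": 0,"dx": 0,"dy": 0,"dz": 0,"rx": 0,"ry": 0,"rz": 0}
    - {"claw": 0,"dx": 0,"dy": 0,"dz": 0,"rx": 0,"ry": 0,"rz": 0}
    - {"claw": 0,"dx": 0,"dy": 0,"dz": 0,"rx": 0,"ry": 0,"rz": 0}

```text
time_s: 24.92
tcp_pos: [0.4692, -0.4115, 0.0466]
tool_rot: [[-0.907, 0.422, 0.002], [0.422, 0.907, -0.002], [-0.003, -0.001, -1.0]]
contact_force: [-0.3, 1.9, 5.9]
width: 0.0442
finger_force: 25.0
```

Call:
apply_moves:
  targets:
    - {"claw": 0,"dx": 0,"dy": 0,"dz": 2,"rx": 0,"ry": 0,"rz": 0}
    - {"claw": 0,"dx": 0,"dy": 0,"dz": 4,"rx": 0,"ry": 0,"rz": 0}
    - {"claw": 0,"dx": 0,"dy": 0,"dz": 5,"rx": 0,"ry": 0,"rz": 0}
    - {"claw": 0,"dx": 0,"dy": 0,"dz": 4,"rx": 0,"ry": 0,"rz": 0}
    - {"claw": 0,"dx": 1.85,"dy": 4.8,"dz": 0,"rx": 0,"ry": 0,"rz": 3.9}
    - {"claw": 0,"dx": 1.85,"dy": 4.8,"dz": 0,"rx": 0,"ry": 0,"rz": 3.9}
    - {"claw": 0,"dx": 1.85,"dy": 4.8,"dz": 0,"rx": 0,"ry": 0,"rz": 3.9}
    - {"claw": 0,"dx": 1.85,"dy": 4.8,"dz": 0,"rx": 0,"ry": 0,"rz": 3.9}
    - {"claw": 0,"dx": 1.85,"dy": 4.8,"dz": 0,"rx": 0,"ry": 0,"rz": 3.9}
    - {"claw": 0,"dx": 1.85,"dy": 4.8,"dz": 0,"rx": 0,"ry": 0,"rz": 3.9}
    - {"claw": 0,"dx": 1.85,"dy": 4.8,"dz": 0,"rx": 0,"ry": 0,"rz": 3.9}
    - {"claw": 0,"dx": 1.85,"dy": 4.8,"dz": 0,"rx": 0,"ry": 0,"rz": 3.9}
    - {"claw": 0,"dx": 1.85,"dy": 4.8,"dz": 0,"rx": 0,"ry": 0,"rz": 3.9}
    - {"claw": 0,"dx": 0,"dy": 0,"dz": 0,"rx": 0,"ry": 0,"rz": 0}
    - {"claw": 0,"dx": 0,"dy": 0,"dz": 0,"rx": 0,"ry": 0,"rz": 0}

```text
time_s: 26.8
tcp_pos: [0.6351, 0.0206, 0.1953]
tool_rot: [[-0.984, -0.176, 0.001], [-0.176, 0.984, -0.0], [-0.0, -0.0, -1.0]]
contact_force: [-0.7, -0.2, -1.4]
width: 0.0441
finger_force: 25.7
```

Call:
apply_moves:
  targets:
    - {"claw": 0,"dx": 0,"dy": 0,"dz": -3,"rx": 0,"ry": 0,"rz": 0}
    - {"claw": 0,"dx": 0,"dy": 0,"dz": -2,"rx": 0,"ry": 0,"rz": 0}
    - {"claw": 0,"dx": 0,"dy": 0,"dz": -1.3,"rx": 0,"ry": 0,"rz": 0}
    - {"claw": 0,"dx": 0,"dy": 0,"dz": 0,"rx": 0,"ry": 0,"rz": 0}
    - {"claw": 62,"dx": 0,"dy": 0,"dz": 0,"rx": 0,"ry": 0,"rz": 0}
    - {"claw": 62,"dx": 0,"dy": 0,"dz": 0,"rx": 0,"ry": 0,"rz": 0}
    - {"claw": 62,"dx": 0,"dy": 0,"dz": 0,"rx": 0,"ry": 0,"rz": 0}
    - {"claw": 62,"dx": 0,"dy": 0,"dz": 4,"rx": 0,"ry": 0,"rz": 0}
    - {"claw": 62,"dx": 0,"dy": 0,"dz": 5,"rx": 0,"ry": 0,"rz": 0}

```text
time_s: 27.92
tcp_pos: [0.6348, 0.021, 0.2222]
tool_rot: [[-0.984, -0.176, -0.002], [-0.176, 0.984, 0.0], [0.002, 0.001, -1.0]]
contact_force: [0.7, 0.5, 0.3]
width: 0.0529
finger_force: 0.0
```

Call:
apply_moves:
  targets:
    - {"claw": 80,"dx": -1.2,"dy": -4.5,"dz": 3,"rx": 0,"ry": 0,"rz": -4}
    - {"claw": 80,"dx": -1.2,"dy": -4.5,"dz": 1,"rx": 0,"ry": 0,"rz": -4}
    - {"claw": 80,"dx": -1.2,"dy": -4.5,"dz": 0,"rx": 0,"ry": 0,"rz": -4}
    - {"claw": 80,"dx": -1.2,"dy": -4.5,"dz": 0,"rx": 0,"ry": 0,"rz": -4}
    - {"claw": 80,"dx": -1.2,"dy": -4.5,"dz": 0,"rx": 0,"ry": 0,"rz": -4}
    - {"claw": 80,"dx": -1.2,"dy": -4.5,"dz": 0,"rx": 0,"ry": 0,"rz": -4}
    - {"claw": 80,"dx": -1.2,"dy": -4.5,"dz": 0,"rx": 0,"ry": 0,"rz": -4}
    - {"claw": 80,"dx": -1.2,"dy": -4.5,"dz": 0,"rx": 0,"ry": 0,"rz": -4}
    - {"claw": 80,"dx": -0.9,"dy": -4.5,"dz": 0,"rx": 0,"ry": 0,"rz": -3}
    - {"claw": 80,"dx": 0,"dy": 0,"dz": 0,"rx": 0,"ry": 0,"rz": 0}
    - {"claw": 80,"dx": 0,"dy": 0,"dz": 0,"rx": 0,"ry": 0,"rz": 0}

```text
time_s: 29.3
tcp_pos: [0.5303, -0.3836, 0.2618]
tool_rot: [[-0.908, 0.42, -0.0], [0.42, 0.908, 0.0], [0.0, 0.0, -1.0]]
contact_force: [-0.5, 0.2, 0.3]
width: 0.0679
finger_force: 0.0
```

```bash
python3 - <<'E'
from h import *
shot('wrist','w9');greens('w9');s=arm.sense();print(s['time_s'],s['tcp_pos'])
shot('top','t4');
E
```

```text
w9 [316. 240.] [  44   42 1477] [ 0.5507 -0.4084  0.042 ]
w9 [ 92.5 235. ] [ 13  12 127] [ 0.4489 -0.6157  0.042 ]
w9 [631.5 414.5] [ 17  21 101] [ 0.9123 -0.1545  0.042 ]
w9 [525.  474.5] [ 34  11 215] [ 0.951  -0.2984  0.042 ]
29.35 [ 0.53050302 -0.38314578  0.26200388]
```

Call:
apply_moves:
  targets:
    - {"claw": 80,"dx": 2.0,"dy": -2.5,"dz": -4,"rx": 0,"ry": 0,"rz": 0}
    - {"claw": 80,"dx": 0,"dy": 0,"dz": -5,"rx": 0,"ry": 0,"rz": 0}
    - {"claw": 80,"dx": 0,"dy": 0,"dz": -5,"rx": 0,"ry": 0,"rz": 0}
    - {"claw": 80,"dx": 0,"dy": 0,"dz": -4,"rx": 0,"ry": 0,"rz": 0}
    - {"claw": 80,"dx": 0,"dy": 0,"dz": -3.3,"rx": 0,"ry": 0,"rz": 0}
    - {"claw": 80,"dx": 0,"dy": 0,"dz": -0.4,"rx": 0,"ry": 0,"rz": 0}
    - {"claw": 80,"dx": 0,"dy": 0,"dz": 0,"rx": 0,"ry": 0,"rz": 0}
    - {"claw": 0,"dx": 0,"dy": 0,"dz": 0,"rx": 0,"ry": 0,"rz": 0}
    - {"claw": 0,"dx": 0,"dy": 0,"dz": 0,"rx": 0,"ry": 0,"rz": 0}
    - {"claw": 0,"dx": 0,"dy": 0,"dz": 0,"rx": 0,"ry": 0,"rz": 0}
    - {"claw": 0,"dx": 0,"dy": 0,"dz": 0,"rx": 0,"ry": 0,"rz": 0}

```text
time_s: 30.78
tcp_pos: [0.5508, -0.4095, 0.0468]
tool_rot: [[-0.907, 0.42, 0.002], [0.42, 0.907, -0.002], [-0.003, -0.001, -1.0]]
contact_force: [-0.1, 1.1, 6.4]
width: 0.0441
finger_force: 25.1
```

Call:
apply_moves:
  targets:
    - {"claw": 0,"dx": 0,"dy": 0,"dz": 2,"rx": 0,"ry": 0,"rz": 0}
    - {"claw": 0,"dx": 0,"dy": 0,"dz": 4,"rx": 0,"ry": 0,"rz": 0}
    - {"claw": 0,"dx": 0,"dy": 0,"dz": 5,"rx": 0,"ry": 0,"rz": 0}
    - {"claw": 0,"dx": 0,"dy": 0,"dz": 5,"rx": 0,"ry": 0,"rz": 0}
    - {"claw": 0,"dx": 0.5,"dy": 4.2,"dz": 0,"rx": 0,"ry": 0,"rz": -6.8}
    - {"claw": 0,"dx": 0.5,"dy": 4.2,"dz": 0,"rx": 0,"ry": 0,"rz": -6.8}
    - {"claw": 0,"dx": 0.5,"dy": 4.2,"dz": 0,"rx": 0,"ry": 0,"rz": -6.8}
    - {"claw": 0,"dx": 0.5,"dy": 4.2,"dz": 0,"rx": 0,"ry": 0,"rz": -6.8}
    - {"claw": 0,"dx": 0.5,"dy": 4.2,"dz": 0,"rx": 0,"ry": 0,"rz": -6.8}
    - {"claw": 0,"dx": 0.5,"dy": 4.2,"dz": 0,"rx": 0,"ry": 0,"rz": -6.8}
    - {"claw": 0,"dx": 0.5,"dy": 4.2,"dz": 0,"rx": 0,"ry": 0,"rz": -6.8}
    - {"claw": 0,"dx": 0.5,"dy": 4.2,"dz": 0,"rx": 0,"ry": 0,"rz": -6.8}
    - {"claw": 0,"dx": 0.5,"dy": 4.2,"dz": 0,"rx": 0,"ry": 0,"rz": -6.8}
    - {"claw": 0,"dx": 0.5,"dy": 4.2,"dz": 0,"rx": 0,"ry": 0,"rz": -6.8}
    - {"claw": 0,"dx": 0.5,"dy": 4.0,"dz": 0,"rx": 0,"ry": 0,"rz": -6.8}
    - {"claw": 0,"dx": 0,"dy": 0,"dz": 0,"rx": 0,"ry": 0,"rz": 0}
    - {"claw": 0,"dx": 0,"dy": 0,"dz": 0,"rx": 0,"ry": 0,"rz": 0}

```text
time_s: 32.9
tcp_pos: [0.6052, 0.0504, 0.2052]
tool_rot: [[0.167, 0.986, 0.001], [0.986, -0.167, -0.0], [-0.0, 0.001, -1.0]]
contact_force: [0.7, 0.2, -0.2]
width: 0.0436
finger_force: 25.7
```

```bash
python3 - <<'E'
from h import *
shot('wrist','w10');greens('w10',.07);s=arm.sense();print(s['time_s'],s['tcp_pos'])
E
```

```text
w10 [326.5 300. ] [  125   136 10868] [ 0.594  -0.0048  0.07  ]
32.95 [0.60517744 0.05002008 0.20512843]
```

View pics/w10.png

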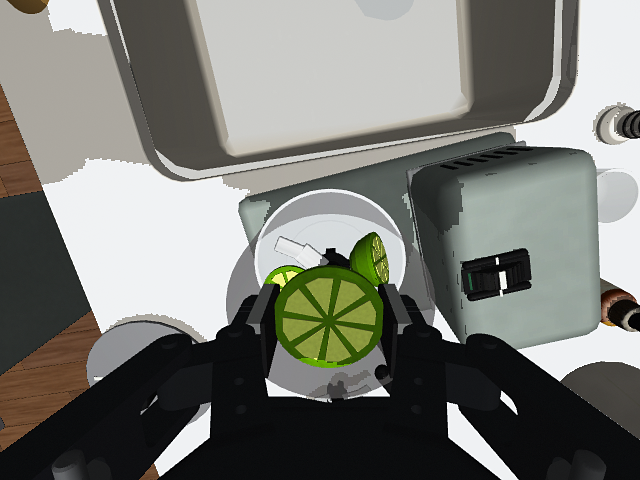

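Two limes are in the bowl, at (285,278) and tilted at (372,260), with free floor near (330,215). Releasing the third there.

Call:
apply_moves:
  targets:
    - {"claw": 0,"dx": 0,"dy": 0,"dz": -3,"rx": 0,"ry": 0,"rz": 0}
    - {"claw": 0,"dx": 0,"dy": 0,"dz": -2.5,"rx": 0,"ry": 0,"rz": 0}
    - {"claw": 0,"dx": 0,"dy": 0,"dz": -1.5,"rx": 0,"ry": 0,"rz": 0}
    - {"claw": 0,"dx": 0,"dy": 0,"dz": 0,"rx": 0,"ry": 0,"rz": 0}
    - {"claw": 62,"dx": 0,"dy": 0,"dz": 0,"rx": 0,"ry": 0,"rz": 0}
    - {"claw": 62,"dx": 0,"dy": 0,"dz": 0,"rx": 0,"ry": 0,"rz": 0}
    - {"claw": 62,"dx": 0,"dy": 0,"dz": 0,"rx": 0,"ry": 0,"rz": 0}
    - {"claw": 62,"dx": 0,"dy": 0,"dz": 4,"rx": 0,"ry": 0,"rz": 0}
    - {"claw": 62,"dx": 0,"dy": 0,"dz": 5,"rx": 0,"ry": 0,"rz": 0}
    - {"claw": 62,"dx": 0,"dy": -4,"dz": 3,"rx": 0,"ry": 0,"rz": 0}
    - {"claw": 62,"dx": 0,"dy": -4,"dz": 2,"rx": 0,"ry": 0,"rz": 0}
    - {"claw": 62,"dx": 0,"dy": 0,"dz": 0,"rx": 0,"ry": 0,"rz": 0}

```text
time_s: 34.45
tcp_pos: [0.6056, -0.0314, 0.2766]
tool_rot: [[0.171, 0.985, 0.003], [0.985, -0.171, -0.001], [-0.001, 0.004, -1.0]]
contact_force: [-0.3, 0.5, -0.8]
width: 0.0529
finger_force: 0.0
```

```bash
python3 - <<'E'
from h import *
shot('wrist','w11');shot('scene','s4');shot('top','t5');s=arm.sense();print(s['time_s'],s['tcp_pos'])
u,v=proj('w11',[.6,.0134,.1]).astype(int);print(u,v)
a=cv2.imread('pics/w11.png')[max(0,v-110):v+110,u-120:u+120]; u,v=proj('s4',[.6,.0134,.09]).astype(int); b=cv2.imread('pics/s4.png')[v-55:v+55,u-60:u+60]
cv2.imwrite('pics/c11.png',np.hstack([cv2.resize(a,(400,366)),cv2.resize(b,(400,366),interpolation=cv2.INTER_CUBIC)]))
E
```

```text
34.6 [ 0.60495059 -0.02842566  0.27426308]
312 172
```

View pics/c11.png

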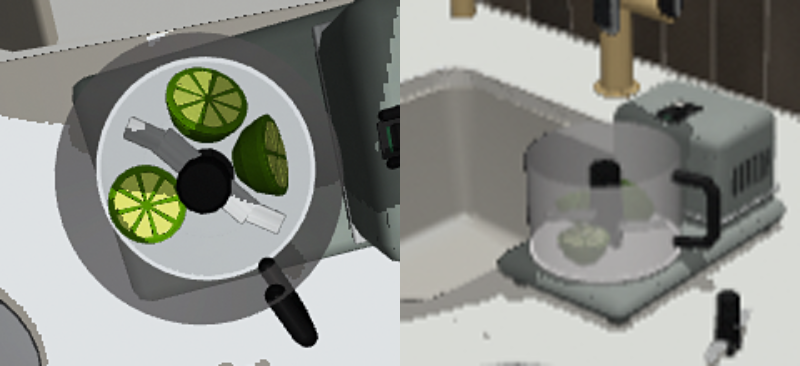

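All three limes lie low in the bowl, below the top of the hub. Next, overlook the lid.

Call:
apply_moves:
  targets:
    - {"claw": 70,"dx": -2.2,"dy": -0.9,"dz": 0,"rx": 0,"ry": 0,"rz": 10.4}
    - {"claw": 70,"dx": -2.2,"dy": -0.9,"dz": 0,"rx": 0,"ry": 0,"rz": 10.4}
    - {"claw": 70,"dx": -2.2,"dy": -0.9,"dz": 0,"rx": 0,"ry": 0,"rz": 10.4}
    - {"claw": 70,"dx": -2.2,"dy": -0.9,"dz": 0,"rx": 0,"ry": 0,"rz": 10.4}
    - {"claw": 70,"dx": -2.2,"dy": -0.9,"dz": 0,"rx": 0,"ry": 0,"rz": 10.4}
    - {"claw": 70,"dx": -2.2,"dy": -0.9,"dz": 0,"rx": 0,"ry": 0,"rz": 10.4}
    - {"claw": 70,"dx": -2.2,"dy": -0.9,"dz": 0,"rx": 0,"ry": 0,"rz": 10.4}
    - {"claw": 70,"dx": -2.2,"dy": -0.9,"dz": 0,"rx": 0,"ry": 0,"rz": 10.4}
    - {"claw": 70,"dx": -2.2,"dy": -0.9,"dz": 0,"rx": 0,"ry": 0,"rz": 10.4}
    - {"claw": 70,"dx": -2.2,"dy": -0.9,"dz": 0,"rx": 0,"ry": 0,"rz": 10.4}
    - {"claw": 70,"dx": 0,"dy": 0,"dz": 0,"rx": 0,"ry": 0,"rz": 0}
    - {"claw": 70,"dx": 0,"dy": 0,"dz": 0,"rx": 0,"ry": 0,"rz": 0}

```text
time_s: 36.1
tcp_pos: [0.3857, -0.1186, 0.2747]
tool_rot: [[-0.997, -0.073, 0.0], [-0.073, 0.997, 0.0], [-0.0, 0.0, -1.0]]
contact_force: [-0.3, -0.4, 0.1]
width: 0.0598
finger_force: 0.0
```

```bash
python3 - <<'E'
from h import *
im=shot('wrist','w12');s=arm.sense();print(s['time_s'],s['tcp_pos'],s['tool_rot'][:2,0])
g=cv2.cvtColor(im,cv2.COLOR_RGB2GRAY)
print(proj('w12',[.4177,-.1193,.045]))
m=((g<45)*255).astype(np.uint8); n,l,st,ce=cv2.connectedComponentsWithStats(m)
for i in range(1,n):
    if st[i,4]>150: print('dark',st[i],ce[i].round(1),onz('w12',*ce[i],.045).round(4))
for lo,hi in [(90,150),(60,120),(100,175)]:
    m=((g>lo)&(g<hi)).astype(np.uint8)*255; m=cv2.morphologyEx(m,cv2.MORPH_OPEN,np.ones((9,9)));cs,_=cv2.findContours(m,0,2)
    for c in cs:
        A=cv2.contourArea(c)
        if A>4000:
            e=cv2.fitEllipse(cv2.convexHull(c)); print(lo,hi,A,np.round(e[0],1),np.round(e[1],1),onz('w12',*e[0],.013).round(4))
E
```

```text
36.15 [ 0.38578231 -0.1186165   0.27465193] [-0.99724179 -0.0742214 ]
[326.42027263 240.44774083]
dark [ 315    0  194  103 9447] [402.7  35.3] [ 0.2188 -0.0642  0.045 ]
dark [334 190  35  36 955] [351.2 207.3] [ 0.38   -0.0962  0.045 ]
dark [    0   213   640   267 66572] [322.9 411.7] [ 0.641  -0.1076  0.045 ]
dark [284 341  20  39 539] [293.4 361.6] [ 0.5708 -0.1477  0.045 ]
60 120 26089.5 [111.5 277.3] [164.3 252.9] [ 0.4924 -0.3736  0.013 ]
60 120 52073.5 [474.   81.7] [193.7 739.3] [0.2465 0.0201 0.013 ]
60 120 20466.0 [162.6  58. ] [180.6 248.2] [ 0.2479 -0.2974  0.013 ]
60 120 9921.5 [38.1 64. ] [120.3 157.4] [ 0.2627 -0.4235  0.013 ]
100 175 10046.5 [451.8 218.6] [120.7 192. ] [0.3906 0.0224 0.013 ]
100 175 6246.0 [342.6 196. ] [ 94.8 123.7] [ 0.374  -0.1045  0.013 ]
```

```bash
python3 - <<'E'
from h import *
print('knobtop',onz('w12',355.4,212.4,.045))
shot('top','t6')
for f in ['w12','t6']:
    im=cv2.imread('pics/'+f+'.png'); g=cv2.GaussianBlur(cv2.cvtColor(im,cv2.COLOR_BGR2GRAY),(3,3),0)
    c=proj(f,[.38,-.1,.013]); r=np.linalg.norm(proj(f,[.45,-.1,.013])-proj(f,[.31,-.1,.013]))/2
    x0,y0=max(0,int(c[0]-1.6*r)),max(0,int(c[1]-1.6*r)); w=g[y0:int(c[1]+1.6*r),x0:int(c[0]+1.6*r)]
    h=cv2.HoughCircles(cv2.resize(w,None,fx=3,fy=3),cv2.HOUGH_GRADIENT,1,30,param1=80,param2=18,minRadius=int(3*r*.88),maxRadius=int(3*r*1.12))
    print(f,c,r)
    if h is not None:
        for q in h[0][:3]: print(q/3,onz(f,x0+q[0]/3,y0+q[1]/3,.013))
E
```

```text
knobtop [ 0.38504803 -0.09135796  0.045     ]
w12 [346.05033167 201.64409256] 61.67842169452735
[103.5      100.5       62.100002] [ 0.38060228 -0.09490286  0.013     ]
[104.166664 110.5       68.066666] [ 0.39200427 -0.09309183  0.013     ]
t6 [312.11267562 314.48011121] 25.9199580217302
[40.166668 37.833332 26.966667] [ 0.38986278 -0.09466193  0.013     ]
```

The lid has been knocked to about (.384,-.093), from (.418,-.119). Grasping it there.

Call:
apply_moves:
  targets:
    - {"claw": 70,"dx": -0.1,"dy": 2.55,"dz": -4,"rx": 0,"ry": 0,"rz": 0}
    - {"claw": 70,"dx": 0,"dy": 0,"dz": -5,"rx": 0,"ry": 0,"rz": 0}
    - {"claw": 70,"dx": 0,"dy": 0,"dz": -5,"rx": 0,"ry": 0,"rz": 0}
    - {"claw": 70,"dx": 0,"dy": 0,"dz": -4,"rx": 0,"ry": 0,"rz": 0}
    - {"claw": 70,"dx": 0,"dy": 0,"dz": -3,"rx": 0,"ry": 0,"rz": 0}
    - {"claw": 70,"dx": 0,"dy": 0,"dz": -1.8,"rx": 0,"ry": 0,"rz": 0}
    - {"claw": 70,"dx": 0,"dy": 0,"dz": -0.4,"rx": 0,"ry": 0,"rz": 0}
    - {"claw": 70,"dx": 0,"dy": 0,"dz": 0,"rx": 0,"ry": 0,"rz": 0}
    - {"claw": 0,"dx": 0,"dy": 0,"dz": 0,"rx": 0,"ry": 0,"rz": 0}
    - {"claw": 0,"dx": 0,"dy": 0,"dz": 0,"rx": 0,"ry": 0,"rz": 0}
    - {"claw": 0,"dx": 0,"dy": 0,"dz": 0,"rx": 0,"ry": 0,"rz": 0}
    - {"claw": 0,"dx": 0,"dy": 0,"dz": 0,"rx": 0,"ry": 0,"rz": 0}
  grip_force: 40

```text
time_s: 37.7
tcp_pos: [0.3844, -0.0937, 0.0435]
tool_rot: [[-0.997, -0.076, 0.001], [-0.076, 0.997, -0.001], [-0.001, -0.001, -1.0]]
contact_force: [0.2, 0.6, 5.9]
width: 0.0269
finger_force: 39.0
```

Call:
apply_moves:
  targets:
    - {"claw": 0,"dx": 0,"dy": 0,"dz": 2,"rx": 0,"ry": 0,"rz": 0}
    - {"claw": 0,"dx": 0,"dy": 0,"dz": 5,"rx": 0,"ry": 0,"rz": 0}
    - {"claw": 0,"dx": 0,"dy": 0,"dz": 5,"rx": 0,"ry": 0,"rz": 0}
    - {"claw": 0,"dx": 1.6,"dy": 0.7,"dz": 5,"rx": 0,"ry": 0,"rz": 0}
    - {"claw": 0,"dx": 4,"dy": 2,"dz": 0,"rx": 0,"ry": 0,"rz": 0}
    - {"claw": 0,"dx": 4,"dy": 2,"dz": 0,"rx": 0,"ry": 0,"rz": 0}
    - {"claw": 0,"dx": 4,"dy": 2,"dz": 0,"rx": 0,"ry": 0,"rz": 0}
    - {"claw": 0,"dx": 4,"dy": 2,"dz": 0,"rx": 0,"ry": 0,"rz": 0}
    - {"claw": 0,"dx": 4,"dy": 2,"dz": 0,"rx": 0,"ry": 0,"rz": 0}
    - {"claw": 0,"dx": 0,"dy": 0,"dz": 0,"rx": 0,"ry": 0,"rz": 0}
    - {"claw": 0,"dx": 0,"dy": 0,"dz": 0,"rx": 0,"ry": 0,"rz": 0}

```text
time_s: 39.08
tcp_pos: [0.5996, 0.0134, 0.2126]
tool_rot: [[-0.997, -0.076, -0.001], [-0.076, 0.997, 0.0], [0.001, 0.0, -1.0]]
contact_force: [-0.0, -0.1, -2.5]
width: 0.0261
finger_force: 40.1
```

```bash
python3 - <<'E'
from h import *
im=shot('wrist','w13');s=arm.sense();print(s['time_s'],s['tcp_pos'],s['width'])
t=s['tcp_pos']; zf=t[2]-.0435+.013; zk=t[2]-.0435+.045
f='w13';hsv=cv2.cvtColor(im,cv2.COLOR_RGB2HSV);g=cv2.cvtColor(im,cv2.COLOR_RGB2GRAY)
c=proj(f,[t[0],t[1],zf]); k=proj(f,[t[0],t[1],zk]); print('flange c',c,'knob c',k)
# flange edge points along radial rays; predicted radius
from scipy.optimize import least_squares
pts=[]
for a in np.radians(np.arange(60,301,8)):   # world directions about tcp, robot-side half
    d=np.array([np.cos(a),np.sin(a),0]); rr=np.arange(.055,.085,.0005)
    P=np.array([proj(f,[t[0]+d[0]*r,t[1]+d[1]*r,zf]) for r in rr]); 
    if P.min()<0 or P[:,0].max()>638 or P[:,1].max()>478: continue
    v=cv2.remap(cv2.GaussianBlur(g,(3,3),0).astype(np.float32),P[:,:1].astype(np.float32),P[:,1:].astype(np.float32),1)[:,0]
    dv=np.abs(v[6:]-v[:-6]); i=dv.argmax()+3
    if dv.max()>10: pts.append([t[0]+d[0]*rr[i],t[1]+d[1]*rr[i]]); print(int(np.degrees(a)),rr[i].round(4),dv.max().round())
pts=np.array(pts)
r=least_squares(lambda q:np.hypot(*(pts-q[:2]).T)-.07,[t[0],t[1]],loss='soft_l1',f_scale=.001);print('centre',r.x, 'off',r.x-np.array(t[:2]),np.abs(r.fun).mean())
E
```

```text
39.125 [0.59944112 0.01314805 0.21287821] 0.027035731272386898
flange c [329.81237258 295.14887326] knob c [330.09400321 331.38053208]
76 0.078 57.0
84 0.069 121.0
92 0.069 120.0
100 0.083 171.0
108 0.069 56.0
116 0.069 62.0
124 0.069 67.0
132 0.069 67.0
140 0.069 69.0
148 0.0685 91.0
156 0.0745 94.0
164 0.076 105.0
172 0.073 138.0
180 0.0715 139.0
188 0.0715 132.0
196 0.0725 140.0
204 0.0755 134.0
212 0.0765 111.0
220 0.07 113.0
228 0.0695 109.0
236 0.07 102.0
244 0.07 100.0
252 0.0695 97.0
260 0.07 99.0
268 0.0695 98.0
276 0.07 101.0
284 0.0705 103.0
292 0.0765 143.0
300 0.0565 56.0
centre [0.59801291 0.01293043] off [-0.00142822 -0.00021762] 0.002796023886642708
```

Call:
apply_moves:
  targets:
    - {"claw": 0,"dx": 0.1,"dy": 0.0,"dz": -2.5,"rx": 0,"ry": 0,"rz": 0}
    - {"claw": 0,"dx": 0,"dy": 0,"dz": -1,"rx": 0,"ry": 0,"rz": 0}
    - {"claw": 0,"dx": 0,"dy": 0,"dz": -0.5,"rx": 0,"ry": 0,"rz": 0}
    - {"claw": 0,"dx": 0,"dy": 0,"dz": -0.4,"rx": 0,"ry": 0,"rz": 0}
    - {"claw": 0,"dx": 0,"dy": 0,"dz": -0.3,"rx": 0,"ry": 0,"rz": 0}
    - {"claw": 0,"dx": 0,"dy": 0,"dz": 0,"rx": 0,"ry": 0,"rz": 0}

```text
time_s: 39.88
tcp_pos: [0.6012, 0.0134, 0.1659]
tool_rot: [[-0.997, -0.076, 0.0], [-0.076, 0.997, -0.0], [-0.0, -0.0, -1.0]]
contact_force: [0.3, 0.8, -2.0]
width: 0.0267
finger_force: 40.1
```

Call:
apply_moves:
  targets:
    - {"claw": 0,"dx": 0,"dy": 0,"dz": -0.3,"rx": 0,"ry": 0,"rz": 0}
    - {"claw": 0,"dx": 0,"dy": 0,"dz": -0.2,"rx": 0,"ry": 0,"rz": 0}
    - {"claw": 0,"dx": 0,"dy": 0,"dz": 0,"rx": 0,"ry": 0,"rz": 0}

```text
time_s: 40.25
tcp_pos: [0.6011, 0.0134, 0.1606]
tool_rot: [[-0.997, -0.076, -0.0], [-0.076, 0.997, 0.0], [0.0, 0.0, -1.0]]
contact_force: [-0.4, -0.5, -2.1]
width: 0.0266
finger_force: 40.1
```

Call:
apply_moves:
  targets:
    - {"claw": 0,"dx": 0,"dy": 0,"dz": -0.15,"rx": 0,"ry": 0,"rz": 0}
    - {"claw": 0,"dx": 0,"dy": 0,"dz": -0.1,"rx": 0,"ry": 0,"rz": 0}
    - {"claw": 0,"dx": 0,"dy": 0,"dz": 0,"rx": 0,"ry": 0,"rz": 0}

```text
time_s: 40.62
tcp_pos: [0.6013, 0.0134, 0.1596]
tool_rot: [[-0.997, -0.076, 0.001], [-0.076, 0.997, -0.0], [-0.001, -0.001, -1.0]]
contact_force: [-2.9, -0.4, 7.9]
width: 0.0266
finger_force: 41.0
```

The lid is home. Release, then go to the wheel.

Call:
apply_moves:
  targets:
    - {"claw": 60,"dx": 0,"dy": 0,"dz": 0.1,"rx": 0,"ry": 0,"rz": 0}
    - {"claw": 60,"dx": 0,"dy": 0,"dz": 0,"rx": 0,"ry": 0,"rz": 0}
    - {"claw": 60,"dx": 0,"dy": 0,"dz": 0,"rx": 0,"ry": 0,"rz": 0}
    - {"claw": 60,"dx": 0,"dy": 0,"dz": 4,"rx": 0,"ry": 0,"rz": 0}
    - {"claw": 60,"dx": 0,"dy": 0,"dz": 5,"rx": 0,"ry": 0,"rz": 0}
    - {"claw": 0,"dx": 3.7,"dy": 0.3,"dz": 1,"rx": 0,"ry": 0,"rz": 0}
    - {"claw": 0,"dx": 4,"dy": 0.4,"dz": 0,"rx": 0,"ry": 0,"rz": 0}
    - {"claw": 0,"dx": 0,"dy": 0,"dz": 0,"rx": 0,"ry": 0,"rz": 0}
    - {"claw": 0,"dx": 0,"dy": 0,"dz": 0,"rx": 0,"ry": 0,"rz": 0}

```text
time_s: 41.75
tcp_pos: [0.6777, 0.0204, 0.259]
tool_rot: [[-0.997, -0.076, -0.001], [-0.076, 0.997, 0.0], [0.001, 0.0, -1.0]]
contact_force: [-0.1, -0.4, 0.3]
width: -0.0001
finger_force: 0.0
```

```bash
python3 - <<'E'
from h import *
im=shot('wrist','w14');s=arm.sense();print(s['time_s'],s['tcp_pos'],s['width'])
shot('scene','s5')
p=proj('w14',[.7055,.0222,.1285]);print(p)
c=int(p[0]);r=int(p[1])
for v in range(r-24,r+14): print(v,onz('w14',c,v,.133)[0].round(4),im[v,c].tolist(),im[v,c-12].tolist(),im[v,c+12].tolist())
E
```

```text
41.8 [0.67754632 0.02036994 0.25935739] 0.00023714917895728153
[329.21418338 271.74101987]
247 0.6838 [18, 19, 19] [69, 76, 72] [72, 79, 75]
248 0.6846 [21, 20, 21] [55, 59, 56] [33, 36, 35]
249 0.6854 [21, 20, 20] [5, 4, 4] [4, 4, 3]
250 0.6862 [19, 18, 18] [6, 6, 5] [7, 7, 7]
251 0.687 [19, 41, 29] [8, 8, 8] [8, 9, 9]
252 0.6878 [19, 53, 36] [8, 7, 9] [10, 11, 11]
253 0.6886 [13, 19, 16] [7, 8, 7] [6, 7, 7]
254 0.6894 [13, 12, 12] [9, 9, 10] [6, 7, 7]
255 0.6902 [7, 7, 7] [8, 8, 8] [10, 10, 10]
256 0.691 [7, 7, 9] [7, 8, 10] [8, 9, 8]
257 0.6918 [11, 12, 12] [8, 8, 7] [6, 6, 7]
258 0.6926 [15, 13, 13] [9, 9, 9] [8, 8, 8]
259 0.6934 [12, 12, 12] [9, 8, 9] [6, 8, 8]
260 0.6942 [9, 10, 10] [9, 10, 10] [9, 9, 10]
261 0.695 [13, 11, 13] [9, 9, 8] [8, 7, 8]
262 0.6958 [12, 11, 12] [9, 9, 11] [9, 9, 8]
263 0.6966 [14, 15, 14] [9, 8, 9] [8, 9, 8]
264 0.6974 [13, 13, 12] [10, 10, 10] [8, 8, 8]
265 0.6982 [15, 16, 16] [8, 9, 10] [8, 9, 10]
266 0.699 [17, 18, 19] [10, 10, 10] [8, 9, 9]
267 0.6998 [12, 13, 13] [9, 9, 10] [7, 9, 8]
268 0.7007 [13, 13, 14] [8, 8, 8] [8, 10, 9]
269 0.7015 [12, 12, 12] [8, 9, 9] [9, 9, 9]
270 0.7023 [18, 17, 18] [6, 7, 8] [7, 5, 6]
271 0.7031 [17, 16, 18] [5, 5, 7] [4, 4, 4]
272 0.7039 [6, 8, 8] [52, 52, 50] [54, 53, 51]
273 0.7048 [49, 48, 47] [167, 164, 157] [168, 166, 158]
274 0.7056 [155, 152, 145] [124, 120, 115] [76, 75, 72]
275 0.7064 [150, 147, 141] [6, 5, 6] [6, 7, 7]
276 0.7072 [151, 147, 140] [7, 7, 8] [8, 8, 8]
277 0.7081 [158, 155, 147] [9, 9, 9] [10, 10, 10]
278 0.7089 [40, 39, 37] [7, 9, 8] [10, 9, 10]
279 0.7097 [5, 5, 6] [6, 6, 7] [8, 7, 8]
280 0.7106 [10, 11, 12] [8, 7, 7] [7, 8, 7]
281 0.7114 [12, 12, 12] [13, 13, 14] [14, 15, 15]
282 0.7122 [7, 8, 8] [52, 53, 53] [52, 54, 54]
283 0.7131 [8, 8, 8] [53, 54, 52] [53, 54, 54]
284 0.7139 [9, 8, 9] [52, 54, 53] [51, 53, 52]
```

Call:
apply_moves:
  targets:
    - {"claw": 0,"dx": 1.95,"dy": 0.1,"dz": -4.1,"rx": 0,"ry": 0,"rz": 0}
    - {"claw": 0,"dx": 0,"dy": 0,"dz": -4,"rx": 0,"ry": 0,"rz": 0}
    - {"claw": 0,"dx": 0,"dy": 0,"dz": -1.5,"rx": 0,"ry": 0,"rz": 0}
    - {"claw": 0,"dx": 0,"dy": 0,"dz": -0.5,"rx": 0,"ry": 0,"rz": 0}
    - {"claw": 0,"dx": 0,"dy": 0,"dz": -0.4,"rx": 0,"ry": 0,"rz": 0}
    - {"claw": 0,"dx": 0,"dy": 0,"dz": 0,"rx": 0,"ry": 0,"rz": 0}

```text
time_s: 42.6
tcp_pos: [0.6981, 0.0213, 0.1559]
tool_rot: [[-0.997, -0.076, 0.002], [-0.076, 0.997, -0.0], [-0.002, -0.001, -1.0]]
contact_force: [-0.0, -0.5, 2.3]
width: 0.0001
finger_force: 1.3
```

Call:
apply_moves:
  targets:
    - {"claw": 0,"dx": 0,"dy": 0,"dz": -0.15,"rx": 0,"ry": 0,"rz": 0}
    - {"claw": 0,"dx": 0,"dy": 0,"dz": 0,"rx": 0,"ry": 0,"rz": 0}
    - {"claw": 0,"dx": 0.5,"dy": 0.04,"dz": 0,"rx": 0,"ry": 0,"rz": 0}
    - {"claw": 0,"dx": 0.5,"dy": 0.04,"dz": 0,"rx": 0,"ry": 0,"rz": 0}
    - {"claw": 0,"dx": 0.5,"dy": 0.04,"dz": 0,"rx": 0,"ry": 0,"rz": 0}
    - {"claw": 0,"dx": 0.3,"dy": 0.02,"dz": 0,"rx": 0,"ry": 0,"rz": 0}
    - {"claw": 0,"dx": 0,"dy": 0,"dz": 0,"rx": 0,"ry": 0,"rz": 0}
    - {"claw": 0,"dx": 0,"dy": 0,"dz": 1.2,"rx": 0,"ry": 0,"rz": 0}
    - {"claw": 0,"dx": -1.8,"dy": -0.14,"dz": 0,"rx": 0,"ry": 0,"rz": 0}
    - {"claw": 0,"dx": 0,"dy": 0,"dz": -0.9,"rx": 0,"ry": 0,"rz": 0}
    - {"claw": 0,"dx": 0,"dy": 0,"dz": -0.3,"rx": 0,"ry": 0,"rz": 0}
    - {"claw": 0,"dx": 0,"dy": 0,"dz": 0,"rx": 0,"ry": 0,"rz": 0}
    - {"claw": 0,"dx": 0.5,"dy": 0.04,"dz": 0,"rx": 0,"ry": 0,"rz": 0}
    - {"claw": 0,"dx": 0.5,"dy": 0.04,"dz": 0,"rx": 0,"ry": 0,"rz": 0}
    - {"claw": 0,"dx": 0.5,"dy": 0.04,"dz": 0,"rx": 0,"ry": 0,"rz": 0}
    - {"claw": 0,"dx": 0,"dy": 0,"dz": 0,"rx": 0,"ry": 0,"rz": 0}

```text
time_s: 44.6
tcp_pos: [0.7138, 0.0227, 0.1533]
tool_rot: [[-0.997, -0.076, 0.002], [-0.076, 0.997, 0.0], [-0.002, -0.0, -1.0]]
contact_force: [0.9, 0.6, 5.3]
width: -0.0001
finger_force: 2.9
```

Call:
apply_moves:
  targets:
    - {"claw": 0,"dx": 0,"dy": 0,"dz": 2,"rx": 0,"ry": 0,"rz": 0}
    - {"claw": 0,"dx": -1.7,"dy": -0.1,"dz": 4,"rx": 0,"ry": 0,"rz": 0}
    - {"claw": 0,"dx": -1.8,"dy": -0.1,"dz": 4.4,"rx": 0,"ry": 0,"rz": 0}
    - {"claw": 0,"dx": 0,"dy": 0,"dz": 0,"rx": 0,"ry": 0,"rz": 0}
    - {"claw": 0,"dx": 0,"dy": 0,"dz": 0,"rx": 0,"ry": 0,"rz": 0}

```text
time_s: 45.22
tcp_pos: [0.6778, 0.0206, 0.2557]
tool_rot: [[-0.997, -0.076, -0.002], [-0.076, 0.997, 0.0], [0.002, 0.0, -1.0]]
contact_force: [-0.0, 0.4, 0.0]
width: -0.0001
finger_force: 0.0
```

```bash
cat > bar.py <<'E'
from h import *
import sys
f=sys.argv[1]; im=shot('wrist',f).astype(int);s=arm.sense();print(s['time_s'],s['tcp_pos'])
q=proj(f,[.707,.0222,.133]);c=int(round(q[0]));print('target row',q)
for v in range(int(q[1])-28,int(q[1])+12):
    p=im[v,c-2:c+3].mean(0)
    if p.max()>30 : print(v,onz(f,c,v,.133)[0].round(4),p.round().tolist(),im[v,c-12].tolist())
E
python3 bar.py w15
```

```text
45.275 [0.67778487 0.020616   0.25503482]
target row [328.76383352 277.30672634]
267 0.6986 [106.0, 46.0, 3.0] [6, 6, 6]
268 0.6994 [182.0, 77.0, 0.0] [8, 8, 8]
269 0.7002 [176.0, 75.0, 0.0] [5, 5, 6]
270 0.701 [177.0, 76.0, 0.0] [4, 4, 6]
271 0.7018 [186.0, 79.0, 0.0] [8, 7, 9]
272 0.7027 [44.0, 27.0, 14.0] [6, 6, 7]
```

Orange is 6.5 mm short, which matches 33 mm stroked of 39.6. Last stroke of 6.6 mm.

Call:
apply_moves:
  targets:
    - {"claw": 0,"dx": 2.3,"dy": 0.1,"dz": -4,"rx": 0,"ry": 0,"rz": 0}
    - {"claw": 0,"dx": 0,"dy": 0,"dz": -4,"rx": 0,"ry": 0,"rz": 0}
    - {"claw": 0,"dx": 0,"dy": 0,"dz": -1.5,"rx": 0,"ry": 0,"rz": 0}
    - {"claw": 0,"dx": 0,"dy": 0,"dz": 0,"rx": 0,"ry": 0,"rz": 0}
    - {"claw": 0,"dx": 0,"dy": 0,"dz": -0.6,"rx": 0,"ry": 0,"rz": 0}
    - {"claw": 0,"dx": 0,"dy": 0,"dz": -0.3,"rx": 0,"ry": 0,"rz": 0}
    - {"claw": 0,"dx": 0,"dy": 0,"dz": 0,"rx": 0,"ry": 0,"rz": 0}
    - {"claw": 0,"dx": 0.33,"dy": 0.03,"dz": 0,"rx": 0,"ry": 0,"rz": 0}
    - {"claw": 0,"dx": 0.33,"dy": 0.02,"dz": 0,"rx": 0,"ry": 0,"rz": 0}
    - {"claw": 0,"dx": 0,"dy": 0,"dz": 0,"rx": 0,"ry": 0,"rz": 0}
    - {"claw": 0,"dx": 0,"dy": 0,"dz": 0,"rx": 0,"ry": 0,"rz": 0}

```text
time_s: 46.65
tcp_pos: [0.7078, 0.022, 0.1535]
tool_rot: [[-0.997, -0.076, 0.001], [-0.076, 0.997, -0.0], [-0.001, -0.0, -1.0]]
contact_force: [0.4, -0.5, 5.3]
width: 0.0001
finger_force: 2.7
```

Call:
apply_moves:
  targets:
    - {"claw": 0,"dx": 0,"dy": 0,"dz": 2,"rx": 0,"ry": 0,"rz": 0}
    - {"claw": 0,"dx": -1.4,"dy": -0.05,"dz": 4,"rx": 0,"ry": 0,"rz": 0}
    - {"claw": 0,"dx": -1.5,"dy": -0.1,"dz": 4.4,"rx": 0,"ry": 0,"rz": 0}
    - {"claw": 0,"dx": 0,"dy": 0,"dz": 0,"rx": 0,"ry": 0,"rz": 0}
    - {"claw": 0,"dx": 0,"dy": 0,"dz": 0,"rx": 0,"ry": 0,"rz": 0}

```text
time_s: 47.28
tcp_pos: [0.6781, 0.0207, 0.2557]
tool_rot: [[-0.997, -0.076, -0.002], [-0.076, 0.997, 0.0], [0.002, 0.001, -1.0]]
contact_force: [1.0, 0.5, -0.2]
width: -0.0002
finger_force: 0.0
```

```bash
python3 bar.py w16
```

```text
47.325 [0.67809065 0.02064306 0.25510054]
target row [328.65628874 277.03964819]
252 0.6869 [79.0, 11.0, 9.0] [5, 5, 6]
253 0.6877 [51.0, 9.0, 8.0] [4, 4, 6]
274 0.7045 [66.0, 33.0, 12.0] [140, 138, 132]
275 0.7053 [191.0, 82.0, 0.0] [172, 167, 160]
276 0.7061 [183.0, 79.0, 0.0] [8, 7, 8]
277 0.7069 [183.0, 79.0, 0.0] [4, 3, 5]
278 0.7078 [193.0, 83.0, 0.0] [7, 7, 7]
279 0.7086 [46.0, 27.0, 15.0] [7, 5, 7]
```

View pics/w16.png

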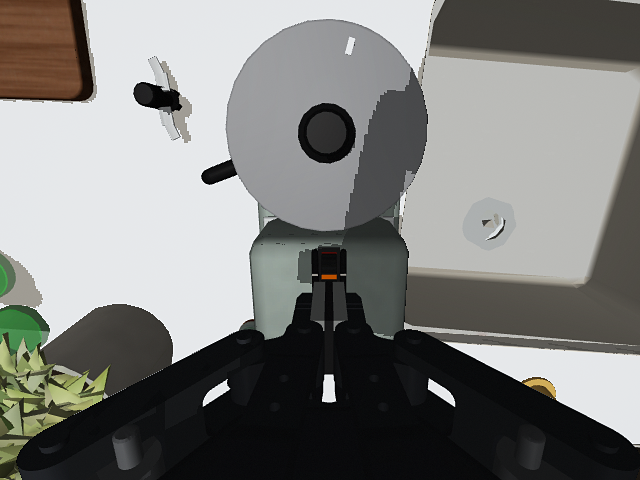

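The lid sits level on the bowl, with its centre near (327,128), and the orange bar is at the pointer (329,276). Handing in.

```bash
python3 -c "
from plant import arm
print(arm.close_job())"
```

```text
the job is handed in; nothing more can be done
None
```

The job is handed in with no verdict returned: wheel rolled to off first, large blade fully down on the spindle, all three lime halves in the bowl, lid fully home, and the wheel last set to orange; I never moved near the salt jar or the jigger.

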